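Fill the jar with carrots and set the scoops to drain

TASK

Set the funnel in the mouth of the jar and tip the carrot pieces out of every scoop through it into the jar; then take the funnel off and close the jar with its lid. Leave every emptied scoop and the funnel to drain on the sloping board: scoops flat on their bottoms, pouring lip downhill against the ledge, the funnel standing on its neck against the ledge. Do not disturb the steel bowl.

Things in the scene. Friction and masses are not known exactly. Their poses are not given: they have to be found in the camera images.
- jar: Clear straight-sided storage jar, loose, 0.7 kg, standing open: outside diameter 88 mm, inside 80 mm, height 100 mm, floor 6 mm thick. Origin at the centre of its underside, z up.
- funnel: Steel wide-mouth funnel, 140 g: neck 64 mm outside, 58 mm inside diameter, 30 mm long; the cone above widens to 132 mm at the rim, 76 mm above the neck's foot. Ribs under the cone (to 50 mm from the axis) rest on the jar's rim: seated, the foot is 70 mm above the jar's underside. Starts standing on its neck on the table. Origin: centre of the neck's foot; z up, x towards the handle.
- funnel_grip (a point): Centre of the funnel's black handle: flat-sided bar just below rim level, running out along the funnel's x from 62 to 110 mm from the axis, 14 mm wide, 18 mm high; this point is 88 mm from the axis, 66 mm above the neck's foot. Axes as the funnel.
- lid_grip (a point): The jar's round aluminium lid, 130 g: centre of its black knob (26 mm in diameter, 26 mm high), on the axis, 38 mm above the lid's underside. Plate 94 mm in diameter, 8 mm thick, on a plug 70 mm in diameter, 6 mm deep, that drops into the jar's mouth: seated, this point is 132 mm above the jar's underside. Starts plug down on the table. z up.
- drain_panel: White draining panel on a fixed wire stand, sloping 0.30 rad, slippery (scoops may slide down it to the ledge). Origin: middle of the low edge, on the surface at the foot of the ledge, 35 mm above the table. x uphill along the surface (172 mm of it), y across (side rims 8 mm high at y = +-182 mm: room for three scoops and the funnel side by side), z out of the surface. Ledge at x = -8 to 0 mm, 16 mm high.
- scoop1_grip (a point): Scoop 1: centre of its handle, a flat-sided black bar 90 mm long, 18 wide, 20 high behind the pan. Flat-bottomed aluminium scoop, 170 g: pan 110 mm long, 66 wide, walls and floor 3, rear wall 42 high, sides falling to the open front lip; slippery. This point is 34 mm above the underside, 40 behind the pan. x from lip to handle, z up. Starts flat on the table, lip to the robot.
- scoop1_lip (a point): Scoop 1: middle of its open front (pouring) edge, on the underside; 150 mm in -x and 34 mm in -z from scoop1_grip. Same axes.
- scoop2_grip (a point): Scoop 2: centre of its handle, a flat-sided black bar 90 mm long, 18 wide, 20 high behind the pan. Flat-bottomed aluminium scoop, 170 g: pan 110 mm long, 66 wide, walls and floor 3, rear wall 42 high, sides falling to the open front lip; slippery. This point is 34 mm above the underside, 40 behind the pan. x from lip to handle, z up. Starts flat on the table, lip to the robot.
- scoop2_lip (a point): Scoop 2: middle of its open front (pouring) edge, on the underside; 150 mm in -x and 34 mm in -z from scoop2_grip. Same axes.
- scoop3_grip (a point): Scoop 3 (starts empty, may be absent): centre of its handle, a flat-sided black bar 90 mm long, 18 wide, 20 high behind the pan. Flat-bottomed aluminium scoop, 170 g: pan 110 mm long, 66 wide, walls and floor 3, rear wall 42 high, sides falling to the open front lip; slippery. This point is 34 mm above the underside, 40 behind the pan. x from lip to handle, z up. Starts flat on the table, lip to the robot.
- scoop3_lip (a point): Scoop 3: middle of its open front (pouring) edge, on the underside; 150 mm in -x and 34 mm in -z from scoop3_grip. Same axes.
- carrot1a_mid (a point): Centre of a carrot piece (may be absent): slippery cylinder 24 mm in diameter, 24 mm long, 15 g, z along its axis. Starts in scoop 1.
- carrot1b_mid (a point): Centre of a carrot piece (may be absent): slippery cylinder 24 mm in diameter, 24 mm long, 15 g, z along its axis. Starts in scoop 1.
- carrot1c_mid (a point): Centre of a carrot piece (may be absent): slippery cylinder 24 mm in diameter, 24 mm long, 15 g, z along its axis. Starts in scoop 1.
- carrot1d_mid (a point): Centre of a carrot piece (may be absent): slippery cylinder 24 mm in diameter, 24 mm long, 15 g, z along its axis. Starts in scoop 1.
- carrot2a_mid (a point): Centre of a carrot piece (may be absent): slippery cylinder 24 mm in diameter, 24 mm long, 15 g, z along its axis. Starts in scoop 2.
- carrot2b_mid (a point): Centre of a carrot piece (may be absent): slippery cylinder 24 mm in diameter, 24 mm long, 15 g, z along its axis. Starts in scoop 2.
- carrot2c_mid (a point): Centre of a carrot piece (may be absent): slippery cylinder 24 mm in diameter, 24 mm long, 15 g, z along its axis. Starts in scoop 2.
- carrot2d_mid (a point): Centre of a carrot piece (may be absent): slippery cylinder 24 mm in diameter, 24 mm long, 15 g, z along its axis. Starts in scoop 2.
- colander: Bystander: small steel bowl, loose, 150 mm across, 65 mm high, beyond the work. Origin at its underside.

How it is judged:
By the outcome, as a careful person would: the job done as asked, in the order asked, and still so for the second after the job is handed in, with the robot touching nothing.
Of carrot1a, carrot1b, carrot1c, carrot1d, carrot2a, carrot2b, carrot2c, carrot2d, scoop3 only 4 to 9 are there at a start; the rules pass over those that are not, and their reading is None.
At some moment in a run one of jar, lid may be knocked a few centimetres aside while the robot is not near it.
It also fails if it takes over 192 s, if anything falls off the work surface, if the arm or the gripper's body presses on something with over 40 N, if the wrist force passes 120 N, or if a joint passes its speed limit or range.

ROBOT

A 7-joint arm with a two-finger parallel gripper is mounted at the origin on the work surface. World frame = base frame: x ahead of the robot, y to its left, z up, the work surface at z = 0. Lengths are in m, angles in rad, forces in N, time in s.
With the tool pointing down it reaches from about 0.4 to 0.85 m from the base axis. Payload 10.4 kg.
Tool frame: the origin (TCP) lies at the very end of the fingers, on their centre line; the grasp point (between the pads) lies 19 mm behind it; x points along the fingers, z is the direction in which the jaws open and shut, and the axes are right-handed (so a half turn about x gives the same grasp; the last joint's range is limited). The gripper opens to 85 mm and grips with 20 to 120 N. Pads are 22 mm wide; open, the fingers measure 114 mm over their backs; the gripper's body (76 mm by 85 mm) begins 54 mm behind the grasp point. The pads swing forward as they close: fully open they stand 13 mm farther back than shut.
Start: joints at [-1.269, 0.332, -0.065, 1.46, 0.022, 1.35, -0.088], TCP at [0.199, 0.592, 0.231] pointing down, gripper open.
Joint ranges: [-2.6, 2.6], [-0.5, 2.12], [-1.47, 1.34], [0.16, 2.42], [-1.27, 4.41], [0.06, 2.06], [-2.6, 2.6]. Speed limits (rad/s): [2.22, 2.22, 2.79, 2.79, 3.14, 3.14, 3.14].

INTERFACE

Orientations are given as a unit quaternion [x, y, z, w].
In Python, from workcell import telemetry, viewer, manip, spot_in, mark_of gives the robot as it stands. The module is installed in compiled form; this text tells all that it offers.
- The arm moves only by the shell command python3 -m crank 'ROWS' [FORCE]. ROWS is JSON, a list of rows, each a list of 3 entries, a list of its own where there are three numbers: the closure, from 0 (fully open) to 1 (shut), then the shift along the world's x, y, z in cm, then the turn, a rotation vector about the world's x, y, z in rad. A call has 1 to 12 rows; each row shifts and turns the commanded pose from where the row before left it; what a row does not reach is not made up. A row lasts 1/12 s, in which the tool goes at most 41.7 mm and 7.16 degrees, less where a joint would pass 70% of its speed; a pose out of reach is approached as far as the arm can. A call with a gripper value outside its range is refused whole. The fingers move at their own pace and stop on an object; FORCE is the grip in N (left out, the last holds). Time passes only in rows, so rows that do not move let the fingers close. It gives the time, the measured TCP pose, the force and the opening at its end, in the units of the state.
- telemetry.get_obs(): the state, without advancing time (a new reading comes with each control period).
- viewer.camera(name): name is "scene" or "top" or "wrist"; returns a dict with "frame" (480x640x3 uint8, red, green, blue), "intrinsics" (3x3 intrinsics, pixels), "cam_to_world" (4x4, takes a point from camera to world coordinates). Camera axes: x right, y up, looking along -z (the intrinsics and any distortion apply to the point x, -y, -z); pixel columns grow to the right and rows downward; lengths in m; the calibration is good to about 2 mm. A picture is of the moment at which its call begins. There is no depth.
- manip.hand_in(): hands the job in, once; it reports no verdict.
Trained networks look in a picture, given as the dict that the camera call returned (one of the last four; its "shot" number tells which), for a name from the list of things; names that differ only in an ending like _2 or _b are one class to them, and where a whole thing is asked for, a point or a joint stands for the part that bears it (a point fixed in the world has none). Each returns a list of dicts, best first, with "conf" (0 to 1); they miss things now and then, are a little off and sometimes report something else, mostly with a low value. They report only what shows in the picture. A call takes as long as a camera call.
- spot_in(thing, picture): "location" ([x, y, z] in m, in the coordinates of the camera as it stood for that picture, good to about 4 mm: the middle of the surface that is visible of it).
- mark_of(thing, picture): "location" ([x, y, z] in m, in the coordinates of the camera as it stood for that picture, good to about 4 mm: a listed point, or the origin of a listed thing).
The state is a dict: "clock": time; "joint_pos": joint angles; "joint_velocities": joint speeds; "tau": joint torques, N m; "position": TCP position; "ee_rot": TCP orientation; "ft_force": force on the tool from outside, world axes, zero at the start; "torque": the same for the moment, N m; "grip_width": opening from 0.0 (shut) to 1.0 (fully open).
Only numpy, scipy, OpenCV 4.12 (cv2) and the standard library are available. Lean on these libraries where they do the work, as an engineer would, in place of code of your own. Each camera call takes 0.05 s, during which the arm holds its last target. There are 200 camera calls.

## Working session

There is one attempt and no reset: what is moved stays moved. The work goes in short steps, Python scripts to look and compute and a shell command to move; the robot and the scene stay as the last step left them, time stands still between calls to the robot, and variables do not carry over. Pictures are saved under pics/ and viewed, about 12 in all and at most 16, crops included, and the job is handed in when it is done.

```bash
mkdir -p pics; cat > h.py <<'E'
import numpy as np, cv2
from workcell import telemetry, viewer, manip, spot_in, mark_of
from scipy.spatial.transform import Rotation as R
def shot(n,save=None):
    p=viewer.camera(n)
    if save: cv2.imwrite('pics/'+save+'.png',p['frame'][:,:,::-1])
    return p
def W(p,l):
    return (np.array(p['cam_to_world'])@np.r_[l,1])[:3]
def marks(p,names,k=1):
    for n in names:
        for d in mark_of(n,p)[:k]:
            print(n,round(d['conf'],2),np.round(W(p,d['location'])*1000), {a:b for a,b in d.items() if a not in('conf','location')} or '')
def st():
    o=telemetry.get_obs(); print(round(o['clock'],2),np.round(o['position'],4),np.round(R.from_quat(o['ee_rot']).as_matrix(),3).tolist(),np.round(o['joint_pos'],2),np.round(o['ft_force'],1),o['grip_width'])
E
python3 - <<'E'
from h import *
st()
N=['jar','funnel','funnel_grip','lid_grip','drain_panel','scoop1_grip','scoop1_lip','carrot1a_mid','colander']
for c in('top','scene'):
    p=shot(c,c+'0'); print(c,p['intrinsics'].tolist() if hasattr(p['intrinsics'],'tolist') else p['intrinsics'],np.round(p['cam_to_world'],3).tolist(),[k for k in p])
    marks(p,N,8)
E
```

```text
0.0 [0.1993 0.592  0.2305] [[-0.0, -0.948, 0.319], [-0.001, 0.319, 0.948], [-1.0, -0.0, -0.001]] [-1.27  0.33 -0.06  1.46  0.02  1.35 -0.09] [ 0.2 -0.4 -0.6] 0.9977218507469672
top [[530.3928975768756, 0.0, 318.14820386578424], [0.0, 530.3928975768756, 229.15197523702776], [0.0, 0.0, 1.0]] [[0.018, 0.989, -0.149, 0.395], [-1.0, 0.019, 0.003, -0.096], [0.006, 0.149, 0.989, 1.092], [0.0, 0.0, 0.0, 1.0]] ['frame', 'intrinsics', 'cam_to_world', 'shot']
jar 0.71 [478. -21.   1.] 
jar 0.71 [ 532. -186.   18.] 
funnel 0.69 [603.  -6.   1.] 
funnel_grip 0.7 [692.  -6.  66.] 
lid_grip 0.59 [ 658. -116.   38.] 
drain_panel 0.62 [443. 240.  34.] 
drain_panel 0.36 [ 531. -188.   18.] 
scoop1_grip 0.72 [ 561. -245.   32.] 
scoop1_lip 0.74 [ 475. -124.    1.] 
scoop1_lip 0.59 [ 461. -277.   14.] 
carrot1a_mid 0.61 [604.  -8.  -1.] 
carrot1a_mid 0.57 [ 534. -188.   19.] 
colander 0.76 [ 730. -312.   -3.] 
scene [[576.7193224512218, 0.0, 316.1786022486227], [0.0, 576.7193224512218, 246.48409318590535], [0.0, 0.0, 1.0]] [[0.125, -0.763, 0.634, 1.454], [0.992, 0.108, -0.065, -0.196], [-0.019, 0.638, 0.77, 1.146], [0.0, 0.0, 0.0, 1.0]] ['frame', 'intrinsics', 'cam_to_world', 'shot']
jar 0.9 [482. -22.   5.] 
jar 0.3 [ 477. -119.    2.] 
funnel 0.67 [ 415. -242.    2.] 
funnel 0.61 [603. -10.   4.] 
funnel 0.24 [484. -26.   3.] 
funnel_grip 0.97 [690.  -9.  67.] 
lid_grip 0.69 [ 659. -117.   39.] 
drain_panel 0.91 [445. 236.  37.] 
scoop1_grip 0.71 [ 559. -247.   34.] 
scoop1_lip 0.58 [ 474. -124.   -2.] 
carrot1a_mid 0.5 [ 535. -184.   17.] 
colander 0.73 [ 732. -311.    1.]
```

```bash
python3 - <<'E'
from h import *
a=cv2.imread('pics/top0.png');b=cv2.imread('pics/scene0.png')
cv2.imwrite('pics/both0.png',cv2.resize(np.vstack([a,b]),(448,672))) if 0 else None
N=['scoop1_grip','scoop2_grip','scoop3_grip','scoop1_lip','scoop2_lip','scoop3_lip','carrot1b_mid','carrot1a_mid','carrot2a_mid']
p=shot('scene');marks(p,N,6)
# panel orientation
for n in('drain_panel',):
    q=shot('top'); print(mark_of(n,q)[0], [np.round(W(q,d['location'])*1000) for d in spot_in(n,q)[:2]])
E
```

```text
scoop1_grip 0.6 [ 559. -248.   34.] 
scoop2_grip 0.95 [ 496. -365.   31.] 
scoop2_grip 0.36 [482. -21.   1.] 
scoop3_grip 0.96 [ 465. -478.   36.] 
scoop3_grip 0.32 [ 376. -357.    2.] 
scoop1_lip 0.7 [ 474. -126.   -1.] 
scoop2_lip 0.65 [ 418. -243.    2.] 
scoop3_lip 0.9 [ 376. -357.    2.] 
carrot1a_mid 0.63 [ 533. -184.   16.] 
carrot1a_mid 0.32 [604.  -9.   2.] 
{'location': [-0.3376, -0.1059, -1.0496], 'conf': 0.74} [array([497., 290.,  60.])]
```

View pics/top0.png

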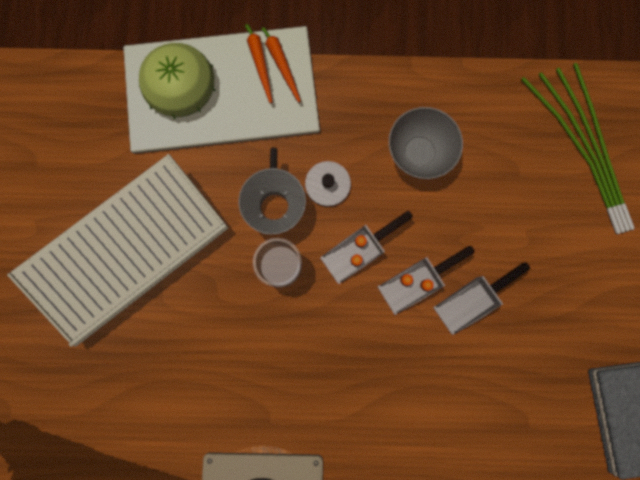

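View pics/scene0.png

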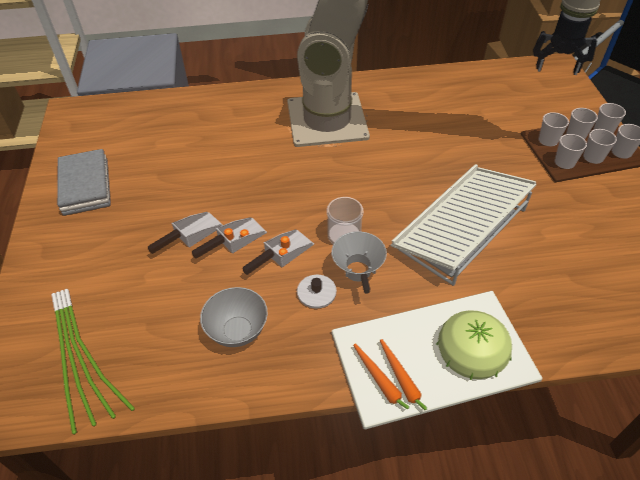

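```bash
python3 - <<'E'
from h import *
p=shot('top');marks(p,['scoop2_grip','scoop3_grip','scoop2_lip','scoop3_lip','carrot2a_mid'],3)
f=p['frame']; K=np.array(p['intrinsics']);T=np.array(p['cam_to_world'])
g=cv2.cvtColor(f,cv2.COLOR_RGB2HSV); m=((g[:,:,1]<70)&(g[:,:,2]>110)).astype(np.uint8); m[:150]=0;m[:,235:]=0;m[400:]=0
m=cv2.morphologyEx(m,cv2.MORPH_CLOSE,np.ones((9,9),np.uint8))
c=max(cv2.findContours(m,0,2)[0],key=cv2.contourArea); q=cv2.approxPolyDP(c,12,True)[:,0]; print(q.tolist())
def ray(u,v,z):
    d=T[:3,:3]@np.array([(u-K[0,2])/K[0,0],-(v-K[1,2])/K[1,1],-1]); return T[:3,3]+d*(z-T[2,3])/d[2]
for u,v in q:
    for z in(.04,.09): print((u,v),z,np.round(ray(u,v,z)*1000))
E
```

```text
scoop2_grip 0.77 [ 493. -368.   37.] 
scoop3_grip 0.69 [ 467. -480.   35.] 
scoop2_lip 0.77 [ 417. -238.    0.] 
scoop3_lip 0.7 [ 660. -117.   38.] 
scoop3_lip 0.65 [ 377. -353.    0.] 
[[168, 155], [9, 274], [70, 344], [225, 228]]
(np.int32(168), np.int32(155)) 0.04 [701. 211.  40.]
(np.int32(168), np.int32(155)) 0.09 [687. 197.  90.]
(np.int32(9), np.int32(274)) 0.04 [453. 510.  40.]
(np.int32(9), np.int32(274)) 0.09 [450. 481.  90.]
(np.int32(70), np.int32(344)) 0.04 [320. 378.  40.]
(np.int32(70), np.int32(344)) 0.09 [323. 355.  90.]
(np.int32(225), np.int32(228)) 0.04 [552.  88.  40.]
(np.int32(225), np.int32(228)) 0.09 [545.  79.  90.]
```

```bash
R='' ; python3 -m crank '[[0.3,[2.46,-3.0,-0.4],[0,0,0.0163]],[0.3,[2.46,-3.0,-0.4],[0,0,0.0163]],[0.3,[2.46,-3.0,-0.4],[0,0,0.0163]],[0.3,[2.46,-3.0,-0.4],[0,0,0.0163]],[0.3,[2.46,-3.0,-0.4],[0,0,0.0163]],[0.3,[2.46,-3.0,-0.4],[0,0,0.0163]],[0.3,[2.46,-3.0,-0.4],[0,0,0.0163]],[0.3,[2.46,-3.0,-0.4],[0,0,0.0163]],[0.3,[2.46,-3.0,-0.4],[0,0,0.0163]],[0.3,[2.46,-3.0,-0.4],[0,0,0.0163]]]' 100; python3 -m crank '[[0.3,[2.46,-3.0,-0.4],[0,0,0.0163]],[0.3,[2.46,-3.0,-0.4],[0,0,0.0163]],[0.3,[2.46,-3.0,-0.4],[0,0,0.0163]],[0.3,[2.46,-3.0,-0.4],[0,0,0.0163]],[0.3,[2.46,-3.0,-0.4],[0,0,0.0163]],[0.3,[2.46,-3.0,-0.4],[0,0,0.0163]],[0.3,[2.46,-3.0,-0.4],[0,0,0.0163]],[0.3,[2.46,-3.0,-0.4],[0,0,0.0163]],[0.3,[2.46,-3.0,-0.4],[0,0,0.0163]],[0.3,[2.46,-3.0,-0.4],[0,0,0.0163]],[0.3,[0,0,0],[0,0,0]]]'
cat > g.py <<'E'
from h import *
import sys
# python3 g.py cam thing... : state + marks
st(); p=shot(sys.argv[1]); marks(p,sys.argv[2:],2)
E
python3 g.py wrist funnel_grip funnel; python3 g.py scene funnel_grip funnel jar
```

```text
clock: 2.78
position: [0.4464, 0.2907, 0.1915]
ee_rot: [-0.458, 0.538, 0.458, 0.539]
ft_force: [0.8, 1.6, 0.2]
grip_width: 0.695
clock: 3.7
position: [0.6933, -0.0167, 0.1495]
ee_rot: [-0.5, 0.503, 0.497, 0.5]
ft_force: [0.6, -1.9, -0.7]
grip_width: 0.698
3.7 [ 0.6933 -0.0167  0.1495] [[-0.001, -1.0, 0.006], [-0.005, 0.006, 1.0], [-1.0, 0.001, -0.005]] [-0.28  0.55  0.34  1.37 -0.18  1.25  1.64] [ 0.6 -1.9 -0.7] 0.6976324200617582
funnel_grip 0.84 [695.  -3.  68.] 
3.85 [ 0.6914 -0.0077  0.1509] [[-0.001, -1.0, -0.001], [0.0, -0.001, 1.0], [-1.0, 0.001, 0.0]] [-0.29  0.54  0.34  1.38 -0.18  1.25  1.63] [ 0.8  0.8 -0.6] 0.6977803871943765
funnel_grip 0.79 [690. -11.  65.] 
funnel_grip 0.43 [ 374. -358.    1.] 
funnel 0.76 [603.  -6.   0.] 
jar 0.77 [483. -21.   1.] 
jar 0.68 [ 416. -242.    0.]
```

```bash
python3 -m crank '[[0.3,[0,0,-2.6],[0,0,0]],[0.3,[0,0,-2.6],[0,0,0]],[0.3,[0,0,-2.6],[0,0,0]],[0.3,[0,0,-2.6],[0,0,0]],[0.3,[0,0,0],[0,0,0]],[1,[0,0,0],[0,0,0]],[1,[0,0,0],[0,0,0]],[1,[0,0,0],[0,0,0]],[1,[0,0,0],[0,0,0]],[1,[0,0,0],[0,0,0]],[1,[0,0,0],[0,0,0]]]' 100;  python3 -m crank '[[1,[0,0,1.0],[0,0,0]],[1,[0,0,2],[0,0,0]],[1,[0,0,2.5],[0,0,0]],[1,[0,0,2.5],[0,0,0]],[1,[0,0,2.5],[0,0,0]],[1,[0,0,2],[0,0,0]],[1,[0,0,1],[0,0,0]],[1,[0,0,0],[0,0,0]]]'; python3 g.py scene funnel_grip funnel jar; python3 - <<'E'
from h import *
shot('scene','lift')
p=shot('top');marks(p,['funnel','funnel_grip','jar'])
E
```

```text
clock: 4.97
position: [0.6928, -0.0075, 0.0494]
ee_rot: [0.501, -0.499, -0.5, -0.501]
ft_force: [1.2, 0.7, 6.5]
grip_width: 0.141
clock: 5.63
position: [0.6926, -0.0078, 0.1855]
ee_rot: [0.501, -0.499, -0.499, -0.501]
ft_force: [-0.0, -0.3, -1.4]
grip_width: 0.144
5.63 [ 0.6926 -0.0078  0.1855] [[0.004, -1.0, -0.001], [0.0, -0.001, 1.0], [-1.0, -0.004, 0.0]] [-0.29  0.52  0.34  1.34 -0.17  1.31  1.63] [-0.  -0.3 -1.4] 0.14362414336322774
funnel_grip 0.93 [690. -10. 199.] 
funnel 0.74 [ 459. -282.   16.] 
funnel 0.62 [602. -10. 136.] 
jar 0.72 [480. -20.   6.] 
funnel 0.55 [601.  -7. 132.] 
jar 0.68 [478. -21.   3.]
```

View pics/lift.png

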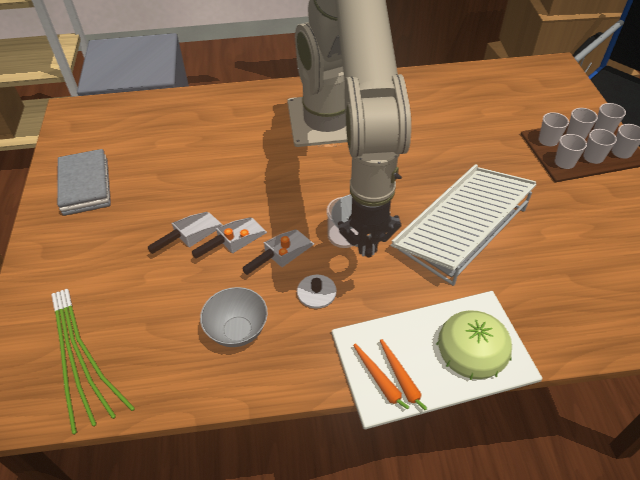

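```bash
python3 -m crank '[[1,[-1,0,0],[0,0,0]],[1,[-2,-0.2,0],[0,0,0]],[1,[-2.5,-0.3,0],[0,0,0]],[1,[-2.5,-0.3,0],[0,0,0]],[1,[-2.2,-0.3,0],[0,0,0]],[1,[-1.5,-0.2,0],[0,0,0]],[1,[-0.5,0,0],[0,0,0]],[1,[0,0,0],[0,0,0]]]'; python3 g.py top funnel jar; python3 g.py scene funnel jar
```

```text
clock: 6.75
position: [0.5689, -0.0207, 0.1827]
ee_rot: [-0.5, 0.5, 0.5, 0.5]
ft_force: [1.3, -0.4, -1.4]
grip_width: 0.137
6.75 [ 0.5689 -0.0207  0.1827] [[0.0, -1.0, -0.001], [0.001, -0.001, 1.0], [-1.0, -0.0, 0.001]] [-0.35  0.24  0.35  1.7  -0.09  1.22  1.6 ] [ 1.3 -0.4 -1.4] 0.13674452482734925
funnel 0.95 [481. -23. 134.] 
jar 0.63 [479. -18.   3.] 
6.9 [ 0.5703 -0.0203  0.1823] [[0.0, -1.0, -0.002], [0.0, -0.002, 1.0], [-1.0, -0.0, 0.0]] [-0.35  0.25  0.35  1.69 -0.09  1.22  1.6 ] [ 1.1 -0.2 -2.1] 0.1446377539190168
funnel 0.92 [481. -20. 134.] 
jar 0.82 [481. -23.   3.]
```

Aligned. Lower to the seat.

```bash
python3 -m crank '[[1,[0,0,-1.5],[0,0,0]],[1,[0,0,-1.5],[0,0,0]],[1,[0,0,-1.5],[0,0,0]],[1,[0,0,-0.8],[0,0,0]],[1,[0,0,-0.5],[0,0,0]],[1,[0,0,-0.4],[0,0,0]],[1,[0,0,0],[0,0,0]]]'; python3 g.py scene funnel jar
```

```text
clock: 7.63
position: [0.5695, -0.0207, 0.1201]
ee_rot: [-0.5, 0.5, 0.5, 0.5]
ft_force: [-0.6, -0.4, -0.4]
grip_width: 0.144
7.63 [ 0.5695 -0.0207  0.1201] [[-0.0, -1.0, -0.001], [-0.0, -0.001, 1.0], [-1.0, 0.0, -0.0]] [-0.34  0.31  0.34  1.76 -0.11  1.09  1.62] [-0.6 -0.4 -0.4] 0.14370504229067005
funnel 0.93 [479. -21.  73.] 
jar 0.78 [483. -26.   2.]
```

```bash
python3 -m crank '[[1,[0,0,-0.1],[0,0,0]],[0.35,[0,0,0],[0,0,0]],[0.35,[0,0,0],[0,0,0]],[0.35,[0,0,0],[0,0,0]],[0.35,[0,0,2],[0,0,0]],[0.35,[0,0,3],[0,0,0]],[0.35,[0,0,3],[0,0,0]]]';  python3 -m crank '[[0.35,[0,-2.8,0],[0,0,-0.1198]],[0.35,[-0.1,-2.8,0],[0,0,-0.1198]],[0.35,[-0.1,-2.8,-1],[0,0,-0.1198]],[0.35,[-0.1,-2.8,-1],[0,0,-0.1198]],[0.35,[-0.1,-2.8,-1.5],[0,0,-0.1198]],[0.35,[-0.2,-2.8,-2],[0,0,-0.1198]],[0.35,[-0.2,-2.8,-2],[0,0,-0.1198]],[0.35,[-0.2,-2.9,-2],[0,0,-0.1198]],[0.35,[0,0,0],[0,0,0]]]'; python3 g.py wrist scoop1_grip carrot1a_mid ; python3 g.py scene scoop1_grip scoop1_lip funnel jar
```

```text
clock: 8.37
position: [0.5688, -0.0207, 0.1999]
ee_rot: [-0.5, 0.5, 0.501, 0.499]
ft_force: [0.5, -0.5, 0.9]
grip_width: 0.653
clock: 9.12
position: [0.5555, -0.2516, 0.1008]
ee_rot: [-0.209, 0.678, 0.209, 0.674]
ft_force: [-1.2, -1.0, 0.4]
grip_width: 0.646
9.12 [ 0.5555 -0.2516  0.1008] [[-0.005, -0.564, 0.826], [-0.002, 0.826, 0.564], [-1.0, 0.001, -0.006]] [-0.11  0.45  0.58  1.68 -0.27  1.1   1.15] [-1.2 -1.   0.4] 0.6464677967457113
scoop1_grip 0.81 [ 557. -245.   35.] 
carrot1a_mid 0.62 [ 533. -184.   14.] 
9.27 [ 0.5595 -0.2455  0.1043] [[-0.0, -0.576, 0.817], [0.0, 0.817, 0.576], [-1.0, 0.0, 0.0]] [-0.11  0.44  0.58  1.67 -0.27  1.1   1.15] [-0.   0.7  0.4] 0.6514166065038576
scoop1_grip 0.9 [ 556. -244.   35.] 
scoop1_lip 0.95 [ 472. -123.   -2.] 
funnel 0.74 [479. -22.  70.] 
jar 0.76 [483. -22.   5.] 
jar 0.56 [ 376. -356.   -1.]
```

```bash
python3 -m crank '[[0.35,[0,0,-2.5],[0,0,0]],[0.35,[0,0,-2.5],[0,0,0]],[0.35,[0,0,-2.4],[0,0,0]],[0.35,[0,0,-1.5],[0,0,0]],[0.35,[0,0,0],[0,0,0]],[1,[0,0,0],[0,0,0]],[1,[0,0,0],[0,0,0]],[1,[0,0,0],[0,0,0]],[1,[0,0,0],[0,0,0]],[1,[0,0,0],[0,0,0]],[1,[0,0,0],[0,0,0]]]' 115;  python3 -m crank '[[1,[0,0,0.5],[0,0,0]],[1,[0,0,1],[0,0,0]],[1,[0,0,1.5],[0.041,0.029,0]],[1,[0,0,1.5],[0.041,0.029,0]],[1,[0,0,2],[0.041,0.029,0]],[1,[0,0,2],[0.041,0.029,0]],[1,[0,0,2],[0,0,0]],[1,[0,0,2],[0,0,0]],[1,[0,0,2],[0,0,0]],[1,[0,0,2],[0,0,0]],[1,[0,0,1],[0,0,0]],[1,[0,0,0],[0,0,0]]]'; python3 g.py scene scoop1_grip scoop1_lip carrot1a_mid; python3 - <<'E'
from h import *
p=shot('scene','s1')
cv2.imwrite('pics/s1c.png',cv2.resize(p['frame'][150:350,150:450,::-1],None,fx=2,fy=2))
E
```

```text
clock: 10.43
position: [0.5605, -0.246, 0.0171]
ee_rot: [-0.214, 0.673, 0.213, 0.675]
ft_force: [-0.6, -0.1, 7.0]
grip_width: 0.189
clock: 11.43
position: [0.5603, -0.2464, 0.1933]
ee_rot: [-0.146, 0.691, 0.279, 0.65]
ft_force: [0.4, -0.9, -1.6]
grip_width: 0.185
11.43 [ 0.5603 -0.2464  0.1933] [[-0.111, -0.565, 0.818], [0.161, 0.802, 0.576], [-0.981, 0.196, 0.002]] [ 0.01  0.5   0.55  1.41 -0.34  1.49  1.2 ] [ 0.4 -0.9 -1.6] 0.1852823912417722
scoop1_grip 0.91 [ 558. -254.  211.] 
scoop1_grip 0.37 [565. -23. 135.] 
scoop1_lip 0.73 [ 472. -120.  207.] 
scoop1_lip 0.63 [ 494. -178.  208.] 
carrot1a_mid 0.59 [ 539. -188.  203.] 
carrot1a_mid 0.42 [ 449. -322.   18.]
```

View pics/s1c.png

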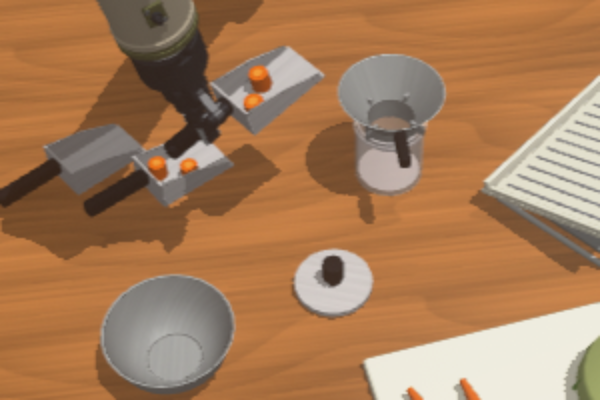

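```bash
python3 -m crank '[[1,[0.1,0.5,-0.2],[0,0,0]],[1,[0.2,1.1,-0.5],[0,0,0]],[1,[0.3,1.6,-0.7],[0,0,0]],[1,[0.3,1.7,-0.8],[0,0,0]],[1,[0.3,1.6,-0.7],[0,0,0]],[1,[0.2,1.3,-0.6],[0,0,0]],[1,[0.2,0.8,-0.4],[0,0,0]],[1,[0,0.3,-0.1],[0,0,0]],[1,[0,0,0],[0,0,0]]]'; python3 g.py scene scoop1_lip funnel jar
```

```text
clock: 12.43
position: [0.5755, -0.1557, 0.1501]
ee_rot: [-0.145, 0.692, 0.281, 0.649]
ft_force: [-0.7, 0.0, -2.6]
grip_width: 0.189
12.43 [ 0.5755 -0.1557  0.1501] [[-0.116, -0.565, 0.817], [0.163, 0.8, 0.577], [-0.98, 0.2, -0.001]] [-0.12  0.48  0.51  1.52 -0.35  1.38  1.08] [-0.7  0.  -2.6] 0.18931956727319565
scoop1_lip 0.78 [488. -34. 162.] 
scoop1_lip 0.44 [482. -20.   1.] 
funnel 0.9 [482. -22.  69.] 
jar 0.91 [483. -22.   0.]
```

```bash
python3 -m crank '[[1,[0.03,-0.05,1.5],[-0.0818,-0.0575,0]],[1,[-0.06,0.08,1.51],[-0.0818,-0.0575,0]],[1,[-0.14,0.2,1.49],[-0.0818,-0.0575,0]],[1,[-0.23,0.33,1.46],[-0.0818,-0.0575,0]],[1,[-0.3,0.43,1.41],[-0.0818,-0.0575,0]],[1,[-0.39,0.56,1.35],[-0.0818,-0.0575,0]],[1,[0,0,0],[0,0,0]],[1,[0,0,0],[0,0,0]]]'; python3 g.py scene scoop1_lip carrot1a_mid;  python3 -m crank '[[1,[-0.46,0.65,1.27],[-0.0818,-0.0575,0]],[1,[-0.53,0.76,1.19],[-0.0818,-0.0575,0]],[1,[-0.6,0.85,1.09],[-0.0818,-0.0575,0]],[1,[-0.66,0.94,0.98],[-0.0818,-0.0575,0]],[1,[-0.71,1.01,0.87],[-0.0818,-0.0575,0]],[1,[-0.76,1.08,0.73],[-0.0818,-0.0575,0]],[1,[0,0,0],[0,0,0]],[1,[0,0,0],[0,0,0]],[1,[0,0,0],[0,0,0]],[1,[0,0,0],[0,0,0]],[1,[0,0,0],[0,0,0]],[1,[0,0,0],[0,0,0]]]'; python3 g.py scene scoop1_lip carrot1a_mid; python3 - <<'E'
from h import *
p=shot('scene','s1')
cv2.imwrite('pics/s1d.png',cv2.resize(p['frame'][80:330,150:500,::-1],None,fx=2,fy=2))
E
```

```text
clock: 13.3
position: [0.5643, -0.14, 0.2382]
ee_rot: [-0.343, 0.618, 0.077, 0.703]
ft_force: [-0.6, -0.2, -1.9]
grip_width: 0.188
13.3 [ 0.5643 -0.14    0.2382] [[0.224, -0.532, 0.817], [-0.316, 0.753, 0.577], [-0.922, -0.387, 0.001]] [-0.56  0.03  0.54  1.87  0.36  1.05  0.45] [-0.6 -0.2 -1.9] 0.18805734714063868
scoop1_lip 0.71 [490. -32. 164.] 
scoop1_lip 0.36 [ 658. -118.   35.] 
carrot1a_mid 0.5 [533. -63. 200.] 
clock: 14.45
position: [0.5274, -0.0892, 0.2989]
ee_rot: [-0.51, 0.491, -0.136, 0.694]
ft_force: [0.2, -0.1, -2.1]
grip_width: 0.187
14.45 [ 0.5274 -0.0892  0.2989] [[0.482, -0.311, 0.819], [-0.689, 0.444, 0.573], [-0.542, -0.84, -0.001]] [-0.73 -0.13  0.22  2.16  1.1   1.27 -0.36] [ 0.2 -0.1 -2.1] 0.18651651136347785
scoop1_lip 0.96 [491. -33. 164.]
```

View pics/s1d.png

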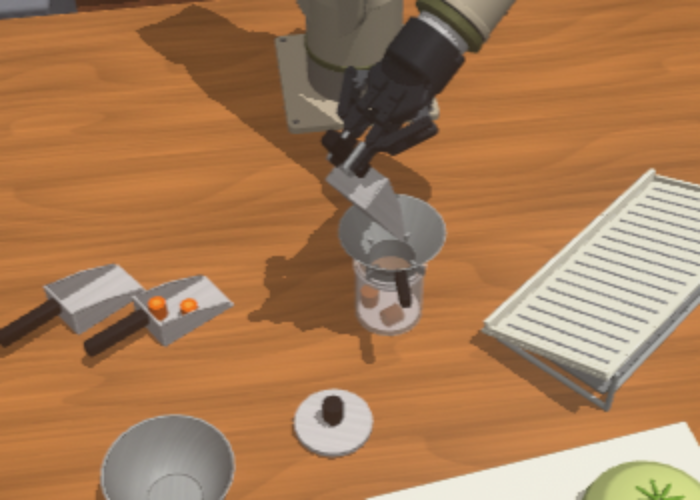

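```bash
python3 -m crank '[[1,[0,0,0.5],[0.0818,0.0575,0]],[1,[0,0,0.5],[0.0818,0.0575,0]],[1,[0,0,0],[0.0818,0.0575,0]],[1,[0,0,0],[0.0818,0.0575,0]],[1,[0,0,0],[0.0818,0.0575,0]],[1,[0,0,0],[0.0818,0.0575,0]],[1,[0,0,0],[0.0818,0.0575,0]],[1,[0,0,0],[0,0,0]]]'; python3 -m crank '[[1,[-0.46,3.78,0],[0,0,0.1173]],[1,[-0.46,3.78,0],[0,0,0.1173]],[1,[-0.46,3.78,0],[0,0,0.1173]],[1,[-0.46,3.78,0],[0,0,0.1173]],[1,[-0.46,3.78,0],[0,0,0.1173]],[1,[-0.46,3.78,0],[0,0,0.1173]],[1,[-0.46,3.78,0],[0,0,0.1173]]]'; python3 -m crank '[[1,[-0.46,3.78,-1.7],[0,0,0.1173]],[1,[-0.46,3.78,-1.7],[0,0,0.1173]],[1,[-0.46,3.78,-1.7],[0,0,0.1173]],[1,[-0.46,3.78,-1.7],[0,0,0.1173]],[1,[-0.46,3.78,-1.7],[0,0,0.1173]],[1,[-0.46,3.78,-1.7],[0,0,0.1173]],[1,[-0.46,3.78,-1.7],[0,0,0.1173]],[1,[0,0,0],[0,0,0]],[1,[0,0,0],[0,0,0]]]';  python3 g.py scene scoop1_lip scoop1_grip drain_panel;  python3 g.py top scoop1_lip scoop1_grip drain_panel
```

```text
clock: 15.32
position: [0.5283, -0.0911, 0.3105]
ee_rot: [-0.309, 0.635, 0.11, 0.699]
ft_force: [0.3, -0.8, -1.3]
grip_width: 0.188
clock: 15.9
position: [0.494, 0.1783, 0.3085]
ee_rot: [-0.542, 0.456, 0.381, 0.594]
ft_force: [1.3, 0.0, -2.4]
grip_width: 0.189
clock: 16.65
position: [0.4604, 0.4419, 0.1871]
ee_rot: [0.678, -0.205, -0.587, -0.392]
ft_force: [0.4, -0.8, -1.7]
grip_width: 0.187
16.65 [0.4604 0.4419 0.1871] [[0.227, -0.738, -0.636], [0.182, -0.609, 0.772], [-0.957, -0.291, -0.004]] [-1.06  0.18  0.21  1.78  0.02  0.89  1.4 ] [ 0.4 -0.8 -1.7] 0.18712775469254952
scoop1_lip 0.94 [351. 354. 123.] 
scoop1_lip 0.32 [ 457. -282.   15.] 
scoop1_grip 0.87 [455. 434. 206.] 
drain_panel 0.93 [445. 238.  37.] 
16.85 [0.4633 0.4399 0.1906] [[0.23, -0.741, -0.631], [0.185, -0.603, 0.776], [-0.955, -0.296, -0.001]] [-1.06  0.18  0.22  1.78  0.01  0.89  1.4 ] [-0.6  0.4 -1.2] 0.1853850654882883
scoop1_lip 0.74 [357. 355. 131.] 
drain_panel 0.72 [443. 237.  33.]
```

```bash
python3 -m crank '[[1,[0.3,0.2,-1.5],[0,0,0]],[1,[0.2,0.2,-2],[0,0,0]],[1,[0,0,-2],[0,0,0]],[1,[0,0,-1.5],[0,0,0]],[1,[0,0,-1],[0,0,0]],[1,[0,0,0],[0,0,0]]]';  python3 g.py scene scoop1_lip drain_panel
```

```text
clock: 17.55
position: [0.4672, 0.4436, 0.1077]
ee_rot: [0.677, -0.206, -0.587, -0.394]
ft_force: [0.2, -0.2, -2.8]
grip_width: 0.188
17.55 [0.4672 0.4436 0.1077] [[0.227, -0.741, -0.632], [0.183, -0.605, 0.775], [-0.957, -0.292, -0.002]] [-1.04  0.28  0.21  1.85 -0.01  0.73  1.42] [ 0.2 -0.2 -2.8] 0.1879801214984087
scoop1_lip 0.59 [356. 356.  48.] 
drain_panel 0.63 [446. 235.  40.]
```

```bash
python3 -m crank '[[1,[0,0,-0.3],[0,0,0]],[1,[0,0,-0.2],[0,0,0]],[1,[0,0,0],[0,0,0]]]'
```

```text
clock: 17.95
position: [0.468, 0.4448, 0.105]
ee_rot: [0.677, -0.205, -0.586, -0.395]
ft_force: [0.6, -0.2, -1.6]
grip_width: 0.185
```

```bash
python3 -m crank '[[1,[0,0,-0.3],[0,0,0]],[1,[0,0,-0.2],[0,0,0]],[1,[0,0,0],[0,0,0]]]'; python3 -m crank '[[1,[0,0,-0.2],[0,0,0]],[1,[0,0,0],[0,0,0]]]'
```

```text
clock: 18.2
position: [0.4679, 0.4448, 0.0999]
ee_rot: [0.677, -0.205, -0.586, -0.395]
ft_force: [-1.7, -0.8, 1.3]
grip_width: 0.187
clock: 18.37
position: [0.4685, 0.4455, 0.0993]
ee_rot: [0.677, -0.204, -0.586, -0.396]
ft_force: [-2.9, -2.0, 9.3]
grip_width: 0.188
```

```bash
python3 -m crank '[[1,[-0.3,-0.24,-0.05],[0,0,0]],[1,[-0.3,-0.24,-0.12],[0,0,0]],[1,[-0.15,-0.12,-0.06],[0,0,0]],[0.6,[0,0,0],[0,0,0]],[0.55,[0,0,0],[0,0,0]],[0.55,[0,0,0],[0,0,0]],[0.55,[0,0,0],[0,0,0]],[0.55,[-0.23,-0.19,0.96],[0,0,0]],[0.55,[-0.46,-0.38,1.92],[0,0,0]],[0.55,[-0.46,-0.38,1.92],[0,0,0]],[0.55,[-0.6,-0.5,2.5],[0,0,0]],[0.55,[0,0,2],[0,0,0]]]'; python3 - <<'E'
from h import *
p=shot('scene','d1');marks(p,['scoop1_lip','scoop1_grip','funnel','jar','scoop2_grip','scoop2_lip','lid_grip'],3)
cv2.imwrite('pics/d1c.png',cv2.resize(p['frame'][140:300,370:560,::-1],None,fx=3,fy=3))
E
```

```text
clock: 19.37
position: [0.4424, 0.4235, 0.1908]
ee_rot: [0.677, -0.205, -0.586, -0.395]
ft_force: [0.4, 1.0, 0.8]
grip_width: 0.45
scoop1_lip 0.71 [352. 353.  36.] 
scoop1_lip 0.25 [ 376. -356.    1.] 
scoop1_grip 0.81 [452. 434. 115.] 
funnel 0.59 [476. -20.  71.] 
jar 0.68 [484. -22.   2.] 
scoop2_grip 0.82 [ 494. -365.   32.] 
scoop2_lip 0.92 [ 416. -242.    1.] 
lid_grip 0.57 [ 660. -115.   40.] 
lid_grip 0.39 [353. 350.  34.] 
lid_grip 0.31 [ 731. -314.    3.]
```

View pics/d1c.png

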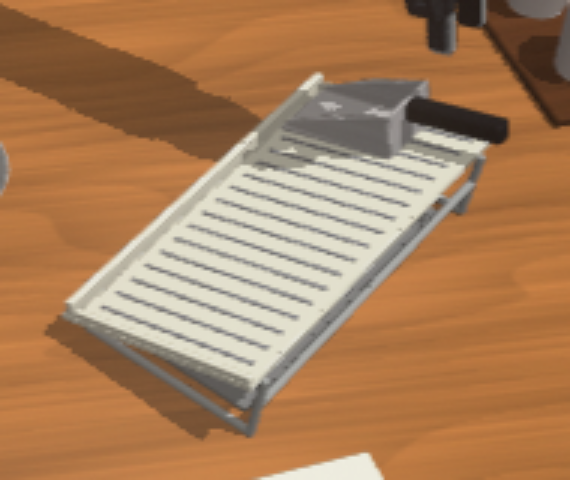

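```bash
python3 -m crank '[[0.4,[0.26,-3.95,1.5],[-0.0633,0.0775,0]],[0.4,[0.26,-3.95,1.5],[-0.0633,0.0775,0]],[0.4,[0.26,-3.95,0.5],[-0.0633,0.0775,0]],[0.4,[0.26,-3.95,0],[0,0,-0.1133]],[0.4,[0.26,-3.95,0],[0,0,-0.1133]],[0.4,[0.26,-3.95,0],[0,0,-0.1133]],[0.4,[0.26,-3.95,0],[0,0,-0.1133]],[0.4,[0.26,-3.95,0],[0,0,-0.1133]],[0.4,[0.26,-3.95,0],[0,0,-0.1133]],[0.4,[0.26,-3.95,0],[0,0,-0.1133]],[0.4,[0.26,-3.95,0],[0,0,-0.1133]],[0.4,[0.26,-3.95,0],[0,0,-0.1133]]]'; python3 -m crank '[[0.4,[0.26,-3.95,0],[0,0,-0.1133]],[0.4,[0.26,-3.95,0],[0,0,-0.1133]],[0.4,[0.26,-3.95,-1.5],[0,0,-0.1133]],[0.4,[0.26,-3.95,-1.5],[0,0,-0.1133]],[0.4,[0.26,-3.95,-1.5],[0,0,-0.1133]],[0.4,[0.26,-3.95,-1.5],[0,0,-0.1133]],[0.4,[0.26,-3.95,-1.5],[0,0,0]],[0.4,[0.26,-3.95,-1.5],[0,0,0]],[0.4,[0,0,0],[0,0,0]]]'; python3 g.py wrist scoop2_grip scoop2_lip; st= python3 g.py top scoop2_lip
```

```text
clock: 20.77
position: [0.4735, -0.0505, 0.2228]
ee_rot: [-0.408, 0.578, 0.408, 0.577]
ft_force: [1.7, -0.1, 0.6]
grip_width: 0.602
clock: 21.52
position: [0.4896, -0.3684, 0.1302]
ee_rot: [-0.191, 0.684, 0.191, 0.678]
ft_force: [-2.1, -0.5, 0.6]
grip_width: 0.599
21.52 [ 0.4896 -0.3684  0.1302] [[-0.009, -0.52, 0.854], [-0.002, 0.854, 0.52], [-1.0, 0.003, -0.009]] [-0.07  0.49  0.84  1.65 -0.38  1.18  1.41] [-2.1 -0.5  0.6] 0.59904589683798
scoop2_grip 0.96 [ 493. -366.   36.] 
21.67 [ 0.494  -0.361   0.1336] [[-0.003, -0.527, 0.85], [0.001, 0.85, 0.527], [-1.0, 0.002, -0.002]] [-0.08  0.48  0.84  1.65 -0.38  1.18  1.4 ] [-0.2  0.9 -0.2] 0.6003186181801948
scoop2_lip 0.82 [ 416. -236.    2.]
```

```bash
python3 -m crank '[[0.4,[0,-0.4,-3],[0,0,0]],[0.4,[0,0,-3],[0,0,0]],[0.4,[0,0,-3],[0,0,0]],[0.4,[0,0,-2],[0,0,0]],[0.4,[0,0,-0.7],[0,0,0]],[1,[0,0,0],[0,0,0]],[1,[0,0,0],[0,0,0]],[1,[0,0,0],[0,0,0]],[1,[0,0,0],[0,0,0]],[1,[0,0,0],[0,0,0]],[1,[0,0,0],[0,0,0]]]' 115;  python3 -m crank '[[1,[0,0,0.5],[0,0,0]],[1,[0,0,1],[0,0,0]],[1,[0,0,1.5],[0.0425,0.0264,0]],[1,[0,0,1.5],[0.0425,0.0264,0]],[1,[0,0,2],[0.0425,0.0264,0]],[1,[0,0,2],[0.0425,0.0264,0]],[1,[0,0,2],[0,0,0]],[1,[0,0,2],[0,0,0]],[1,[0,0,2],[0,0,0]],[1,[0,0,2],[0,0,0]],[1,[0,0,1],[0,0,0]],[1,[0,0,0],[0,0,0]]]'; python3 g.py scene scoop2_grip scoop2_lip carrot2a_mid funnel jar; python3 g.py top funnel
```

```text
clock: 22.68
position: [0.4959, -0.3652, 0.0196]
ee_rot: [-0.194, 0.679, 0.194, 0.68]
ft_force: [-0.6, 1.2, 6.7]
grip_width: 0.187
clock: 23.68
position: [0.4952, -0.3658, 0.1955]
ee_rot: [-0.126, 0.695, 0.26, 0.658]
ft_force: [0.9, 0.6, -2.3]
grip_width: 0.187
23.68 [ 0.4952 -0.3658  0.1955] [[-0.103, -0.518, 0.849], [0.167, 0.833, 0.528], [-0.981, 0.196, 0.001]] [ 0.08  0.57  0.79  1.39 -0.43  1.54  1.44] [ 0.9  0.6 -2.3] 0.18654679259690335
scoop2_grip 0.73 [ 500. -370.  206.] 
carrot2a_mid 0.7 [483. -21.   0.] 
carrot2a_mid 0.26 [351. 348.  36.] 
funnel 0.62 [480. -22.  70.] 
jar 0.72 [482. -24.  -1.] 
jar 0.33 [ 461. -283.  207.] 
23.98 [ 0.4943 -0.3644  0.1914] [[-0.108, -0.517, 0.849], [0.17, 0.832, 0.528], [-0.979, 0.202, -0.002]] [ 0.08  0.58  0.78  1.4  -0.43  1.53  1.44] [ 0.  -0.6 -2.6] 0.18948148915785903
funnel 0.72 [567. -19. 138.] 
funnel 0.58 [483. -23.  72.]
```

```bash
python3 -m crank '[[1,[0.2,0.5,-0.1],[0,0,0]],[1,[0.4,1.1,-0.2],[0,0,0]],[1,[0.6,1.6,-0.3],[0,0,0]],[1,[0.7,1.9,-0.4],[0,0,0]],[1,[0.7,2.0,-0.4],[0,0,0]],[1,[0.8,2.1,-0.4],[0,0,0]],[1,[0.8,2.1,-0.4],[0,0,0]],[1,[0.8,2.1,-0.4],[0,0,0]],[1,[0.7,2.0,-0.4],[0,0,0]],[1,[0.7,2,-0.4],[0,0,0]],[1,[0.5,1.5,-0.3],[0,0,0]],[1,[0.3,0.9,-0.2],[0,0,0]]]';python3 -m crank '[[1,[0.15,0.4,-0.1],[0,0,0]],[1,[0,0,0],[0,0,0]]]'; python3 g.py scene scoop2_lip funnel jar carrot2a_mid
```

```text
clock: 25.08
position: [0.5674, -0.1634, 0.153]
ee_rot: [-0.126, 0.696, 0.263, 0.656]
ft_force: [-0.2, 0.5, -2.2]
grip_width: 0.183
clock: 25.25
position: [0.5683, -0.162, 0.1524]
ee_rot: [-0.125, 0.696, 0.262, 0.657]
ft_force: [0.2, -1.5, -2.9]
grip_width: 0.188
25.25 [ 0.5683 -0.162   0.1524] [[-0.107, -0.518, 0.849], [0.169, 0.831, 0.529], [-0.98, 0.2, -0.001]] [-0.26  0.51  0.73  1.55 -0.45  1.4   1.12] [ 0.2 -1.5 -2.9] 0.18829158683513436
scoop2_lip 0.73 [487. -38. 165.] 
scoop2_lip 0.51 [ 658. -117.   38.] 
funnel 0.78 [481. -23.  73.] 
jar 0.83 [481. -20.   2.]
```

```bash
python3 -m crank '[[1,[0.03,-0.05,1.5],[-0.085,-0.0527,0]],[1,[-0.05,0.09,1.51],[-0.085,-0.0527,0]],[1,[-0.13,0.2,1.49],[-0.085,-0.0527,0]],[1,[-0.21,0.34,1.46],[-0.085,-0.0527,0]],[1,[-0.28,0.45,1.41],[-0.085,-0.0527,0]],[1,[-0.36,0.58,1.35],[-0.085,-0.0527,0]],[1,[0,0,0],[0,0,0]],[1,[0,0,0],[0,0,0]],[1,[0,0,0],[0,0,0]]]';  python3 -m crank '[[1,[-0.42,0.68,1.27],[-0.085,-0.0527,0]],[1,[-0.49,0.79,1.19],[-0.085,-0.0527,0]],[1,[-0.55,0.88,1.09],[-0.085,-0.0527,0]],[1,[-0.61,0.98,0.98],[-0.085,-0.0527,0]],[1,[-0.65,1.05,0.87],[-0.085,-0.0527,0]],[1,[-0.7,1.12,0.73],[-0.085,-0.0527,0]],[1,[0,0,0],[0,0,0]],[1,[0,0,0],[0,0,0]],[1,[0,0,0],[0,0,0]],[1,[0,0,0],[0,0,0]],[1,[0,0,0],[0,0,0]],[1,[0,0,0],[0,0,0]]]'; python3 g.py scene scoop2_lip carrot2a_mid; python3 - <<'E'
from h import *
p=shot('scene','s2')
cv2.imwrite('pics/s2d.png',cv2.resize(p['frame'][150:330,150:400,::-1],None,fx=3,fy=3))
E
```

```text
clock: 26.25
position: [0.5577, -0.1476, 0.2385]
ee_rot: [-0.322, 0.631, 0.059, 0.704]
ft_force: [-0.6, -0.3, -2.5]
grip_width: 0.187
clock: 27.25
position: [0.5239, -0.0934, 0.2998]
ee_rot: [-0.493, 0.508, -0.153, 0.689]
ft_force: [-0.6, 0.3, -2.4]
grip_width: 0.188
27.25 [ 0.5239 -0.0934  0.2998] [[0.437, -0.29, 0.852], [-0.712, 0.467, 0.524], [-0.55, -0.835, -0.002]] [-1.03 -0.13  0.51  2.14  1.1   1.34 -0.38] [-0.6  0.3 -2.4] 0.18818380064956508
scoop2_lip 0.67 [487. -42. 168.]
```

View pics/s2d.png

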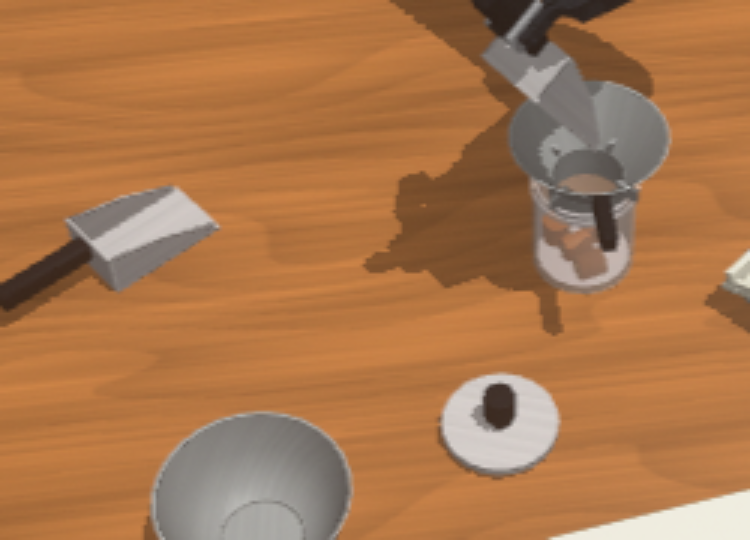

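```bash
python3 -m crank '[[1,[0,0,0.5],[0.085,0.0527,0]],[1,[0,0,0.5],[0.085,0.0527,0]],[1,[0,0,0],[0.085,0.0527,0]],[1,[0,0,0],[0.085,0.0527,0]],[1,[0,0,0],[0.085,0.0527,0]],[1,[0,0,0],[0.085,0.0527,0]],[1,[0,0,0],[0.085,0.0527,0]],[1,[0,0,0],[0,0,0]]]'; python3 -m crank '[[1,[0,3.2,0],[0,0,0.1135]],[1,[0,3.2,0],[0,0,0.1135]],[1,[0,3.2,0],[0,0,0.1135]],[1,[0,3.2,0],[0,0,0.1135]],[1,[-0.1,3.2,0],[0,0,0.1135]],[1,[-0.1,3.2,0],[0,0,0.1135]],[1,[-0.1,3.2,0],[0,0,0.1135]]]'; python3 -m crank '[[1,[-0.1,3.2,-1.5],[0,0,0.1135]],[1,[-0.1,3.2,-1.5],[0,0,0.1135]],[1,[-0.1,3.2,-1.5],[0,0,0.1135]],[1,[-0.1,3.2,-1.5],[0,0,0.1135]],[1,[-0.1,3.2,-1.5],[0,0,0.1135]],[1,[-0.1,3.2,-1.5],[0,0,0.1135]],[1,[-0.1,3.2,-1.5],[0,0,0.1135]],[1,[0,3.2,-1.5],[0,0,0.1135]],[1,[0,0,0],[0,0,0]],[1,[0,0,0],[0,0,0]]]';  python3 g.py scene scoop2_lip scoop1_lip
```

```text
clock: 28.12
position: [0.5248, -0.0953, 0.3115]
ee_rot: [-0.287, 0.646, 0.093, 0.701]
ft_force: [-0.1, -0.9, -1.0]
grip_width: 0.193
clock: 28.7
position: [0.52, 0.1336, 0.3093]
ee_rot: [-0.52, 0.481, 0.358, 0.608]
ft_force: [1.5, -0.4, -1.5]
grip_width: 0.186
clock: 29.53
position: [0.5117, 0.3886, 0.187]
ee_rot: [0.678, -0.208, -0.589, -0.388]
ft_force: [1.1, -0.6, -1.3]
grip_width: 0.188
29.53 [0.5117 0.3886 0.187 ] [[0.22, -0.739, -0.637], [0.175, -0.613, 0.771], [-0.96, -0.281, -0.006]] [-1.32  0.22  0.68  1.78 -0.18  0.91  1.68] [ 1.1 -0.6 -1.3] 0.1875473951467006
scoop2_lip 0.88 [406. 297. 126.] 
scoop1_lip 0.66 [351. 348.  33.]
```

```bash
python3 -m crank '[[1,[0.2,0,-2],[0,0,0]],[1,[0,0,-2],[0,0,0]],[1,[0,0,-2],[0,0,0]],[1,[0,0,-1.5],[0,0,0]],[1,[0,0,-0.7],[0,0,0]],[1,[0,0,0],[0,0,0]]]';  python3 -m crank '[[1,[0,0,-0.3],[0,0,0]],[1,[0,0,0],[0,0,0]]]';  python3 g.py scene scoop2_lip scoop1_lip
```

```text
clock: 30.18
position: [0.5153, 0.3867, 0.1068]
ee_rot: [0.677, -0.208, -0.588, -0.39]
ft_force: [0.2, -1.0, -2.4]
grip_width: 0.184
clock: 30.35
position: [0.5163, 0.3879, 0.1058]
ee_rot: [0.677, -0.207, -0.588, -0.391]
ft_force: [-0.4, -0.3, -2.2]
grip_width: 0.187
30.35 [0.5163 0.3879 0.1058] [[0.223, -0.74, -0.634], [0.18, -0.608, 0.773], [-0.958, -0.287, -0.002]] [-1.26  0.33  0.64  1.86 -0.29  0.74  1.76] [-0.4 -0.3 -2.2] 0.18680757591492975
scoop2_lip 0.69 [409. 298.  44.] 
scoop1_lip 0.8 [349. 349.  38.] 
scoop1_lip 0.41 [445. 240.  37.]
```

```bash
python3 -m crank '[[1,[0,0,-0.3],[0,0,0]],[1,[0,0,0],[0,0,0]]]'; python3 -m crank '[[1,[0,0,-0.15],[0,0,0]],[1,[0,0,0],[0,0,0]]]'
```

```text
clock: 30.67
position: [0.5162, 0.3881, 0.1024]
ee_rot: [0.677, -0.207, -0.588, -0.391]
ft_force: [-1.3, -0.6, 4.3]
grip_width: 0.185
clock: 30.83
position: [0.5166, 0.3884, 0.102]
ee_rot: [0.677, -0.206, -0.588, -0.392]
ft_force: [-5.5, -4.3, 14.6]
grip_width: 0.185
```

```bash
python3 -m crank '[[1,[-0.3,-0.24,-0.02],[0,0,0]],[1,[-0.3,-0.24,-0.12],[0,0,0]],[1,[-0.15,-0.12,-0.06],[0,0,0]],[0.6,[0,0,0],[0,0,0]],[0.55,[0,0,0],[0,0,0]],[0.55,[0,0,0],[0,0,0]],[0.55,[0,0,0],[0,0,0]],[0.55,[-0.23,-0.19,0.96],[0,0,0]],[0.55,[-0.46,-0.38,1.92],[0,0,0]],[0.55,[-0.46,-0.38,1.92],[0,0,0]],[0.55,[-0.6,-0.5,2.5],[0,0,0]],[0.55,[0,0,2],[0,0,0]]]'; python3 - <<'E'
from h import *
p=shot('scene','d2');marks(p,['scoop1_lip','scoop1_grip','funnel','jar','scoop3_grip','scoop3_lip','lid_grip'],2)
E
```

```text
clock: 31.83
position: [0.4906, 0.366, 0.1932]
ee_rot: [0.677, -0.208, -0.588, -0.391]
ft_force: [0.6, -0.1, -0.4]
grip_width: 0.451
scoop1_lip 0.6 [353. 353.  33.] 
scoop1_lip 0.2 [ 466. -478.   36.] 
scoop1_grip 0.81 [453. 431. 113.] 
funnel 0.91 [481. -20.  72.] 
jar 0.98 [480. -23.   2.] 
scoop3_grip 0.66 [ 463. -477.   31.] 
scoop3_lip 0.76 [ 376. -356.    2.] 
lid_grip 0.84 [ 661. -114.   36.]
```

```bash
python3 -m crank '[[0.4,[-0.1,-3.84,1.5],[-0.0633,0.0775,0]],[0.4,[-0.1,-3.84,1.5],[-0.0633,0.0775,0]],[0.4,[-0.1,-3.84,0.5],[-0.0633,0.0775,0]],[0.4,[-0.1,-3.84,0],[0,0,-0.1087]],[0.4,[-0.1,-3.84,0],[0,0,-0.1087]],[0.4,[-0.1,-3.84,0],[0,0,-0.1087]],[0.4,[-0.1,-3.84,0],[0,0,-0.1087]],[0.4,[-0.1,-3.84,0],[0,0,-0.1087]],[0.4,[-0.1,-3.84,0],[0,0,-0.1087]],[0.4,[-0.1,-3.84,0],[0,0,-0.1087]],[0.4,[-0.1,-3.84,0],[0,0,-0.1087]]]'; python3 -m crank '[[0.4,[-0.1,-3.84,0],[0,0,-0.1087]],[0.4,[-0.1,-3.84,0],[0,0,-0.1087]],[0.4,[-0.1,-3.84,0],[0,0,-0.1087]],[0.4,[-0.1,-3.84,-1.5],[0,0,-0.1087]],[0.4,[-0.1,-3.84,-1.5],[0,0,-0.1087]],[0.4,[-0.1,-3.84,-1.5],[0,0,-0.1087]],[0.4,[-0.1,-3.84,-1.5],[0,0,-0.1087]],[0.4,[-0.1,-3.84,-1.5],[0,0,0]],[0.4,[-0.1,-3.84,-1.5],[0,0,0]],[0.4,[-0.1,-3.84,-1],[0,0,0]],[0.4,[-0.1,-3.84,0],[0,0,0]],[0.4,[0,0,0],[0,0,0]]]'; python3 g.py wrist scoop3_grip scoop3_lip; python3 g.py top scoop3_lip
```

```text
clock: 33.15
position: [0.4792, -0.0571, 0.2259]
ee_rot: [-0.448, 0.547, 0.454, 0.542]
ft_force: [1.7, 0.7, -1.0]
grip_width: 0.6
clock: 34.15
position: [0.4631, -0.4854, 0.1244]
ee_rot: [-0.212, 0.677, 0.218, 0.67]
ft_force: [-1.7, -0.4, 0.4]
grip_width: 0.597
34.15 [ 0.4631 -0.4854  0.1244] [[-0.012, -0.58, 0.815], [0.005, 0.815, 0.58], [-1.0, 0.011, -0.007]] [ 0.09  0.72  0.99  1.48 -0.6   1.29  1.76] [-1.7 -0.4  0.4] 0.5968578586072734
scoop3_grip 0.73 [ 462. -477.   32.] 
34.3 [ 0.4682 -0.4779  0.1253] [[-0.009, -0.587, 0.81], [0.008, 0.81, 0.587], [-1.0, 0.012, -0.003]] [ 0.08  0.71  0.99  1.49 -0.6   1.29  1.76] [ 0.3  1.1 -0.1] 0.6002939420448388
```

```bash
python3 -m crank '[[0.4,[-0.3,0,-3],[0,0,0]],[0.4,[0,0,-3],[0,0,0]],[0.4,[0,0,-3],[0,0,0]],[0.4,[0,0,-1.3],[0,0,0]],[0.4,[0,0,-0.5],[0,0,0]],[1,[0,0,0],[0,0,0]],[1,[0,0,0],[0,0,0]],[1,[0,0,0],[0,0,0]],[1,[0,0,0],[0,0,0]],[1,[0,0,0],[0,0,0]],[1,[0,0,0],[0,0,0]]]' 115;  python3 -m crank '[[1,[0,0,1],[0,0,0]],[1,[0,0,2],[0,0,0]],[1,[0,0,3],[0,0,0]],[1,[0,0,3.5],[0,0,0]],[1,[0,0,3.5],[0,0,0]],[1,[0,0,3.5],[0,0,0]],[1,[0,0,3.5],[0,0,0]],[1,[0,0,0],[0,0,0]]]'; python3 -m crank '[[1,[0.445,3.67,0],[0,0,0.1087]],[1,[0.445,3.67,0],[0,0,0.1087]],[1,[0.445,3.67,0],[0,0,0.1087]],[1,[0.445,3.67,0],[0,0,0.1087]],[1,[0.445,3.67,0],[0,0,0.1087]],[1,[0.445,3.67,0],[0,0,0.1087]],[1,[0.445,3.67,0],[0,0,0.1087]],[1,[0.445,3.67,0],[0,0,0.1087]],[1,[0.445,3.67,0],[0,0,0.1087]],[1,[0.445,3.67,0],[0,0,0.1087]],[1,[0.445,3.67,0],[0,0,0.1087]]]'; python3 -m crank '[[1,[0.445,3.67,0],[0,0,0.1087]],[1,[0.445,3.67,0],[0,0,0.1087]],[1,[0.445,3.67,0],[0,0,0.1087]],[1,[0.445,3.67,0],[0,0,0.1087]],[1,[0.445,3.67,0],[0,0,0]],[1,[0.445,3.67,0],[0,0,0]],[1,[0.445,3.67,0],[0,0,0]],[1,[0.445,3.67,0],[0,0,0]],[1,[0.445,3.67,0],[0.0633,-0.0775,0]],[1,[0.445,3.67,0],[0.0633,-0.0775,0]],[1,[0.445,3.67,0],[0.0633,-0.0775,0]],[1,[0,0,0],[0,0,0]]]'; python3 g.py scene scoop3_lip scoop2_lip drain_panel funnel jar
```

```text
clock: 35.32
position: [0.4667, -0.4785, 0.0203]
ee_rot: [-0.216, 0.674, 0.221, 0.671]
ft_force: [-0.2, 0.7, 7.2]
grip_width: 0.188
clock: 35.98
position: [0.4665, -0.4802, 0.2266]
ee_rot: [-0.218, 0.673, 0.219, 0.672]
ft_force: [-0.4, -1.4, -1.6]
grip_width: 0.184
clock: 36.9
position: [0.5145, -0.0724, 0.2189]
ee_rot: [-0.558, 0.434, 0.562, 0.429]
ft_force: [1.1, -0.4, -2.1]
grip_width: 0.181
clock: 37.9
position: [0.5611, 0.3361, 0.2182]
ee_rot: [0.677, -0.203, -0.589, -0.391]
ft_force: [-1.9, 0.0, -2.7]
grip_width: 0.189
37.9 [0.5611 0.3361 0.2182] [[0.224, -0.736, -0.639], [0.186, -0.612, 0.769], [-0.957, -0.291, 0.0]] [-1.13  0.21  0.62  1.72 -0.2   0.96  1.82] [-1.9  0.  -2.7] 0.18907422626165907
scoop3_lip 0.56 [453. 244. 151.] 
scoop2_lip 0.89 [404. 291.  37.] 
drain_panel 0.56 [443. 238.  39.] 
funnel 0.67 [478. -23.  73.] 
funnel 0.48 [ 730. -312.    3.] 
jar 0.65 [485. -23.   2.]
```

```bash
python3 -m crank '[[1,[0.1,-0.2,-2.5],[0,0,0]],[1,[0,0,-3],[0,0,0]],[1,[0,0,-2.5],[0,0,0]],[1,[0,0,-2],[0,0,0]],[1,[0,0,-1],[0,0,0]],[1,[0,0,0],[0,0,0]]]';  python3 -m crank '[[1,[0,0,-0.3],[0,0,0]],[1,[0,0,0],[0,0,0]]]';  python3 g.py scene scoop3_lip scoop2_lip
```

```text
clock: 38.7
position: [0.5641, 0.3263, 0.106]
ee_rot: [0.677, -0.209, -0.589, -0.39]
ft_force: [-0.8, 0.2, -2.4]
grip_width: 0.185
clock: 38.87
position: [0.5657, 0.3279, 0.1064]
ee_rot: [0.677, -0.207, -0.588, -0.391]
ft_force: [0.1, 0.8, -1.7]
grip_width: 0.185
38.87 [0.5657 0.3279 0.1064] [[0.224, -0.74, -0.634], [0.18, -0.608, 0.773], [-0.958, -0.287, -0.003]] [-1.07  0.34  0.58  1.83 -0.32  0.76  1.92] [ 0.1  0.8 -1.7] 0.18546942343531914
scoop3_lip 0.57 [457. 232.  44.] 
scoop3_lip 0.16 [481. -20.  70.] 
scoop2_lip 0.87 [402. 292.  35.]
```

```bash
python3 -m crank '[[1,[0,0,-0.4],[0,0,0]],[1,[0,0,0],[0,0,0]]]'; python3 -m crank '[[1,[0,0,-0.15],[0,0,0]],[1,[0,0,0],[0,0,0]]]'
```

```text
clock: 39.18
position: [0.5657, 0.3284, 0.1029]
ee_rot: [0.677, -0.206, -0.588, -0.392]
ft_force: [-4.7, -2.5, 11.8]
grip_width: 0.191
clock: 39.35
position: [0.5664, 0.3288, 0.1023]
ee_rot: [0.677, -0.206, -0.587, -0.392]
ft_force: [-2.9, -0.7, 12.7]
grip_width: 0.18
```

```bash
python3 -m crank '[[1,[-0.3,-0.24,-0.02],[0,0,0]],[1,[-0.3,-0.24,-0.12],[0,0,0]],[1,[-0.2,-0.16,-0.06],[0,0,0]],[0.6,[0,0,0],[0,0,0]],[0.55,[0,0,0],[0,0,0]],[0.55,[0,0,0],[0,0,0]],[0.55,[0,0,0],[0,0,0]],[0.55,[-0.23,-0.19,0.96],[0,0,0]],[0.55,[-0.46,-0.38,1.92],[0,0,0]],[0.55,[-0.46,-0.38,1.92],[0,0,0]],[0.55,[-0.6,-0.5,2.5],[0,0,0]],[0.55,[0,0,3],[0,0,0]]]'; python3 - <<'E'
from h import *
p=shot('scene','d3');marks(p,['scoop1_lip','scoop2_lip','scoop3_lip','funnel','funnel_grip','jar','lid_grip'],2)
cv2.imwrite('pics/d3c.png',cv2.resize(p['frame'][140:300,300:560,::-1],None,fx=2.5,fy=2.5))
p=shot('top');marks(p,['funnel','jar','lid_grip'])
E
```

```text
clock: 40.35
position: [0.5381, 0.3052, 0.2011]
ee_rot: [0.677, -0.208, -0.588, -0.39]
ft_force: [-0.5, 0.9, -0.4]
grip_width: 0.449
scoop1_lip 0.72 [352. 352.  34.] 
scoop2_lip 0.72 [403. 289.  41.] 
scoop3_lip 0.94 [445. 229.  37.] 
scoop3_lip 0.46 [481. -21.  71.] 
funnel 0.8 [479. -21.  72.] 
funnel 0.61 [447. 231.  36.] 
funnel_grip 0.77 [566. -21. 138.] 
jar 0.93 [480. -23.   4.] 
lid_grip 0.85 [719. -69.  37.] 
funnel 0.7 [552. 316. 111.] 
jar 0.82 [481. -17.   5.] 
lid_grip 0.66 [722. -66.  38.]
```

View pics/d3c.png

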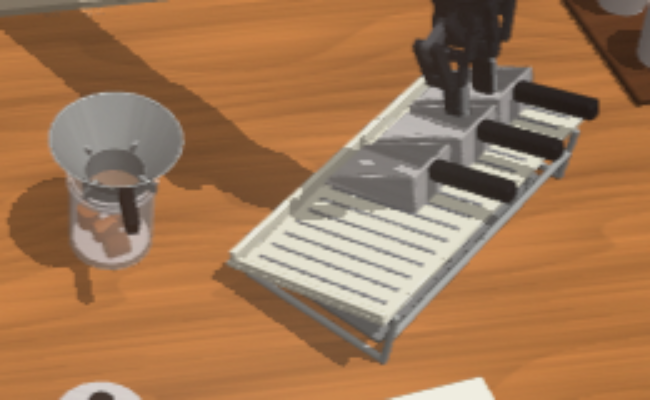

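```bash
python3 -m crank '[[0.5,[0.33,-3.63,0.5],[-0.0633,0.0775,0]],[0.5,[0.33,-3.63,0],[-0.0633,0.0775,0]],[0.5,[0.33,-3.63,0],[-0.0633,0.0775,0]],[0.5,[0.33,-3.63,0],[0,0,-0.114]],[0.5,[0.33,-3.63,0],[0,0,-0.114]],[0.5,[0.33,-3.63,0],[0,0,-0.114]],[0.5,[0.33,-3.63,0],[0,0,-0.114]],[0.5,[0.33,-3.63,0],[0,0,-0.114]],[0.5,[0.33,-3.63,0],[0,0,-0.114]],[0.5,[0,0,0],[0,0,0]],[0.5,[0,0,0],[0,0,0]]]'; python3 g.py wrist funnel_grip
```

```text
clock: 41.87
position: [0.5689, -0.0226, 0.2058]
ee_rot: [-0.498, 0.503, 0.502, 0.497]
ft_force: [0.7, -0.0, -0.0]
grip_width: 0.5
41.87 [ 0.5689 -0.0226  0.2058] [[-0.011, -1.0, 0.001], [-0.003, 0.001, 1.0], [-1.0, 0.011, -0.003]] [-0.79  0.31  0.91  1.68 -0.25  1.29  1.74] [ 0.7 -0.  -0. ] 0.4996582771266409
funnel_grip 0.66 [570. -20. 138.]
```

```bash
python3 -m crank '[[0.5,[0,0.1,-3],[0,0,0]],[0.5,[0,0,-3],[0,0,0]],[0.5,[0,0,-1.9],[0,0,0]],[0.5,[0,0,-0.7],[0,0,0]],[0.5,[0,0,0],[0,0,0]],[1,[0,0,0],[0,0,0]],[1,[0,0,0],[0,0,0]],[1,[0,0,0],[0,0,0]],[1,[0,0,0],[0,0,0]],[1,[0,0,0],[0,0,0]],[1,[0,0,0],[0,0,0]]]' 110;  python3 -m crank '[[1,[0,0,0.5],[0,0,0]],[1,[0,0,1],[0,0,0]],[1,[0,0,1.5],[0,0,0]],[1,[0,0,2],[0,0,0]],[1,[0,0,2],[0,0,0]],[1,[0,0,2],[0,0,0]],[1,[0,0,1],[0,0,0]],[1,[0,0,0],[0,0,0]]]'; python3 g.py scene funnel jar
```

```text
clock: 42.88
position: [0.5701, -0.0186, 0.121]
ee_rot: [-0.499, 0.501, 0.503, 0.497]
ft_force: [2.1, 1.6, 6.1]
grip_width: 0.139
clock: 43.55
position: [0.5699, -0.0191, 0.2222]
ee_rot: [-0.499, 0.501, 0.503, 0.497]
ft_force: [1.6, -0.3, -1.2]
grip_width: 0.139
43.55 [ 0.5699 -0.0191  0.2222] [[-0.007, -1.0, -0.004], [-0.001, -0.004, 1.0], [-1.0, 0.007, -0.001]] [-0.8   0.3   0.92  1.66 -0.24  1.32  1.73] [ 1.6 -0.3 -1.2] 0.13904208854847339
funnel 0.81 [479. -21. 171.] 
jar 0.65 [481. -20.   3.] 
jar 0.44 [723. -69.  38.]
```

```bash
python3 -m crank '[[1,[0.32,2.64,0],[0,0,0.114]],[1,[0.32,2.64,0],[0,0,0.114]],[1,[0.32,2.64,0],[0,0,0.114]],[1,[0.32,2.64,0],[0,0,0.114]],[1,[0.32,2.64,0],[0,0,0.114]],[1,[0.32,2.64,0],[0,0,0.114]],[1,[0.32,2.64,0],[0.0633,-0.0775,0]],[1,[0.32,2.64,0],[0.0633,-0.0775,0]],[1,[0.4,2.64,0],[0.0633,-0.0775,0]],[1,[0,0,0],[0,0,0]],[1,[0,0,0],[0,0,0]]]'; python3 g.py scene funnel scoop3_lip; python3 g.py top funnel
```

```text
clock: 44.62
position: [0.5969, 0.2192, 0.2183]
ee_rot: [0.677, -0.207, -0.589, -0.39]
ft_force: [-0.4, -0.4, -1.0]
grip_width: 0.137
44.62 [0.5969 0.2192 0.2183] [[0.219, -0.74, -0.636], [0.179, -0.61, 0.772], [-0.959, -0.283, -0.001]] [-0.98  0.19  0.69  1.74 -0.27  0.99  2.06] [-0.4 -0.4 -1. ] 0.13711945312274373
funnel 0.89 [543. 171. 145.] 
funnel 0.65 [722. -69.  35.] 
scoop3_lip 0.59 [448. 231.  36.] 
scoop3_lip 0.48 [504. 382. 111.] 
44.77 [0.5988 0.2176 0.2193] [[0.221, -0.741, -0.634], [0.177, -0.608, 0.774], [-0.959, -0.283, -0.003]] [-0.98  0.19  0.69  1.74 -0.27  0.99  2.06] [ 0.9 -0.4 -1.6] 0.13631127680063468
funnel 0.97 [544. 170. 143.]
```

```bash
python3 -m crank '[[1,[0.3,0.2,-2.5],[0,0,0]],[1,[0,0,-2.5],[0,0,0]],[1,[0,0,-2],[0.004,-0.005,0]],[1,[0,0,-1.2],[0.004,-0.005,0]],[1,[0,0,-0.6],[0,0,0]],[1,[0,0,0],[0,0,0]],[1,[0,0,0],[0,0,0]]]';  python3 -m crank '[[1,[0,0,-0.4],[0,0,0]],[1,[0,0,0],[0,0,0]]]';  python3 g.py scene funnel
```

```text
clock: 45.45
position: [0.6022, 0.2205, 0.1323]
ee_rot: [0.678, -0.203, -0.585, -0.395]
ft_force: [0.1, 0.7, 0.4]
grip_width: 0.137
clock: 45.62
position: [0.602, 0.221, 0.1282]
ee_rot: [0.679, -0.203, -0.585, -0.395]
ft_force: [0.5, -0.6, -1.0]
grip_width: 0.139
45.62 [0.602  0.221  0.1282] [[0.233, -0.737, -0.635], [0.187, -0.606, 0.773], [-0.954, -0.299, -0.003]] [-0.93  0.29  0.65  1.85 -0.39  0.81  2.16] [ 0.5 -0.6 -1. ] 0.1386873090026671
funnel 0.95 [546. 175.  55.]
```

```bash
python3 -m crank '[[1,[0,0,-0.35],[0,0,0]],[1,[0,0,0],[0,0,0]]]'; python3 -m crank '[[1,[0,0,-0.2],[0,0,0]],[1,[0,0,0],[0,0,0]]]'
```

```text
clock: 45.88
position: [0.6016, 0.2209, 0.1242]
ee_rot: [0.678, -0.203, -0.586, -0.395]
ft_force: [0.3, -0.4, 1.2]
grip_width: 0.136
clock: 46.05
position: [0.6022, 0.221, 0.1231]
ee_rot: [0.679, -0.202, -0.585, -0.395]
ft_force: [-2.5, -1.5, 8.2]
grip_width: 0.138
```

```bash
python3 -m crank '[[1,[-0.22,-0.18,-0.07],[0,0,0]],[1,[-0.22,-0.18,-0.09],[0,0,0]],[1,[-0.15,-0.12,-0.06],[0,0,0]],[1,[0,0,0],[0,0,0]]]'; python3 -m crank '[[1,[-0.15,-0.12,-0.06],[0,0,0]],[1,[0,0,0],[0,0,0]]]'; python3 g.py scene funnel
```

```text
clock: 46.38
position: [0.5962, 0.216, 0.121]
ee_rot: [0.679, -0.202, -0.585, -0.395]
ft_force: [-1.1, 0.5, 5.4]
grip_width: 0.14
clock: 46.55
position: [0.5948, 0.2149, 0.1205]
ee_rot: [0.679, -0.202, -0.585, -0.395]
ft_force: [0.2, -1.0, 5.9]
grip_width: 0.138
46.55 [0.5948 0.2149 0.1205] [[0.233, -0.737, -0.634], [0.188, -0.606, 0.773], [-0.954, -0.3, -0.003]] [-0.93  0.28  0.65  1.88 -0.39  0.78  2.17] [ 0.2 -1.   5.9] 0.13828941209280235
```

```bash
python3 -m crank '[[1,[-0.15,-0.12,-0.06],[0,0,0]],[1,[0,0,0],[0,0,0]]]'; python3 -m crank '[[1,[-0.15,-0.12,-0.06],[0,0,0]],[1,[0,0,0],[0,0,0]]]'; python3 -m crank '[[1,[-0.15,-0.12,-0.06],[0,0,0]],[1,[0,0,0],[0,0,0]]]'
```

```text
clock: 46.82
position: [0.5942, 0.2145, 0.1207]
ee_rot: [0.679, -0.201, -0.585, -0.396]
ft_force: [1.3, 2.5, 6.8]
grip_width: 0.14
clock: 46.98
position: [0.5938, 0.2142, 0.1212]
ee_rot: [0.68, -0.2, -0.584, -0.396]
ft_force: [4.4, 4.5, 8.2]
grip_width: 0.141
clock: 47.15
position: [0.5934, 0.2139, 0.1217]
ee_rot: [0.68, -0.199, -0.583, -0.397]
ft_force: [7.4, 6.2, 10.0]
grip_width: 0.14
```

```bash
python3 -m crank '[[1,[0.2,0.16,0.05],[0,0,0]],[1,[0,0,0],[0,0,0]],[0.8,[0,0,0],[0,0,0]],[0.6,[0,0,0],[0,0,0]],[0.55,[0,0,0],[0,0,0]],[0.55,[0,0,0],[0,0,0]],[0.55,[-0.2,-0.16,0.9],[0,0,0]],[0.55,[-0.46,-0.38,1.92],[0,0,0]],[0.55,[-0.6,-0.5,2.5],[0,0,0]],[0.55,[-0.6,-0.5,2.5],[0,0,0]],[0.55,[0,0,3],[0,0,0]]]'; python3 - <<'E'
from h import *
p=shot('scene','d4');marks(p,['scoop1_lip','scoop2_lip','scoop3_lip','funnel','funnel_grip','jar','lid_grip'],2)
cv2.imwrite('pics/d4c.png',cv2.resize(p['frame'][140:320,290:560,::-1],None,fx=2.5,fy=2.5))
p=shot('top');marks(p,['funnel','jar','lid_grip'])
E
```

```text
clock: 48.07
position: [0.5719, 0.1954, 0.2269]
ee_rot: [0.678, -0.204, -0.586, -0.395]
ft_force: [0.5, -0.4, -0.4]
grip_width: 0.448
scoop1_lip 0.6 [351. 352.  34.] 
scoop1_lip 0.22 [403. 292.  39.] 
scoop2_lip 0.82 [401. 290.  38.] 
scoop2_lip 0.19 [448. 228.  36.] 
scoop3_lip 0.72 [540. 169.  43.] 
scoop3_lip 0.59 [448. 230.  37.] 
funnel 0.73 [538. 168.  46.] 
funnel_grip 0.74 [585. 207. 136.] 
funnel_grip 0.65 [539. 166.  46.] 
jar 0.85 [481. -21.   3.] 
lid_grip 0.63 [721. -66.  38.] 
lid_grip 0.35 [538. 167.  42.] 
funnel 0.74 [540. 169.  46.] 
jar 0.64 [480. -16.   2.] 
lid_grip 0.98 [717. -70.  37.]
```

View pics/d4c.png

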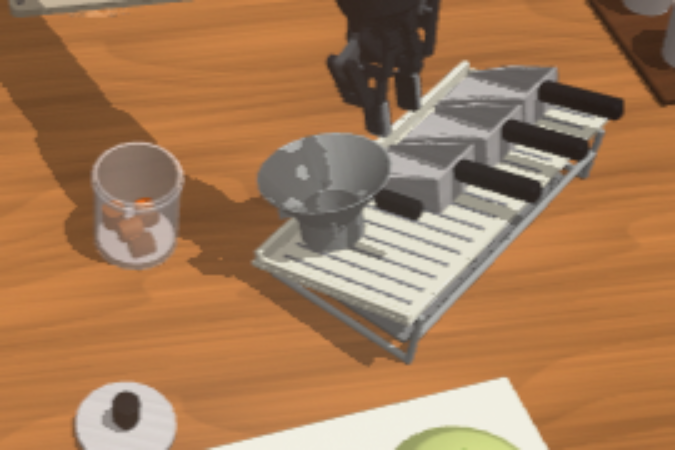

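```bash
python3 -m crank '[[0.3,[1.64,-2.92,0],[-0.0633,0.0775,0]],[0.3,[1.64,-2.92,0],[-0.0633,0.0775,0]],[0.3,[1.64,-2.92,0],[-0.0633,0.0775,0]],[0.3,[1.64,-2.92,0],[0,0,-0.114]],[0.3,[1.64,-2.92,-2],[0,0,-0.114]],[0.3,[1.64,-2.92,-2],[0,0,-0.114]],[0.3,[1.64,-2.92,-2],[0,0,-0.114]],[0.3,[1.64,-2.92,-2],[0,0,-0.114]],[0.3,[1.64,-2.92,-2],[0,0,-0.114]],[0.3,[0,0,0],[0,0,0]],[0.3,[0,0,0],[0,0,0]]]'; python3 g.py wrist lid_grip; python3 g.py scene lid_grip
```

```text
clock: 49.58
position: [0.7198, -0.0682, 0.1237]
ee_rot: [-0.501, 0.501, 0.5, 0.498]
ft_force: [1.1, 1.2, 0.6]
grip_width: 0.705
49.58 [ 0.7198 -0.0682  0.1237] [[-0.002, -1.0, -0.0], [-0.004, -0.0, 1.0], [-1.0, 0.002, -0.004]] [-0.47  0.75  0.83  1.32 -0.55  1.3   1.93] [1.1 1.2 0.6] 0.7046667965496612
lid_grip 0.79 [716. -64.  39.] 
49.68 [ 0.7209 -0.0647  0.1264] [[0.002, -1.0, -0.006], [-0.002, -0.006, 1.0], [-1.0, -0.002, -0.002]] [-0.48  0.75  0.83  1.32 -0.55  1.3   1.93] [-0.2  0.1  0.8] 0.6988653393896356
lid_grip 0.83 [722. -69.  37.]
```

```bash
python3 -m crank '[[0.3,[-0.1,-0.1,-3],[0,0,0]],[0.3,[0,0,-3],[0,0,0]],[0.3,[0,0,-2.6],[0,0,0]],[0.3,[0,0,-1.5],[0,0,0]],[0.3,[0,0,0],[0,0,0]],[1,[0,0,0],[0,0,0]],[1,[0,0,0],[0,0,0]],[1,[0,0,0],[0,0,0]],[1,[0,0,0],[0,0,0]],[1,[0,0,0],[0,0,0]],[1,[0,0,0],[0,0,0]]]' 90;  python3 -m crank '[[1,[0,0,0.5],[0,0,0]],[1,[0,0,1.5],[0,0,0]],[1,[0,0,2],[0,0,0]],[1,[0,0,3],[0,0,0]],[1,[0,0,3],[0,0,0]],[1,[0,0,2],[0,0,0]],[1,[0,0,1],[0,0,0]],[1,[0,0,0],[0,0,0]]]'; python3 g.py scene lid_grip jar; python3 g.py top jar
```

```text
clock: 50.7
position: [0.721, -0.0665, 0.0282]
ee_rot: [0.503, -0.498, -0.499, -0.5]
ft_force: [-1.8, 0.4, 6.7]
grip_width: 0.271
clock: 51.37
position: [0.7209, -0.0669, 0.1592]
ee_rot: [0.503, -0.498, -0.499, -0.5]
ft_force: [0.2, -0.4, -1.3]
grip_width: 0.268
51.37 [ 0.7209 -0.0669  0.1592] [[0.007, -1.0, -0.004], [-0.002, -0.004, 1.0], [-1.0, -0.007, -0.002]] [-0.48  0.72  0.84  1.29 -0.53  1.35  1.92] [ 0.2 -0.4 -1.3] 0.26829793678917624
lid_grip 0.67 [720. -67. 169.] 
jar 0.37 [504. 377. 112.] 
51.52 [ 0.7191 -0.0661  0.154 ] [[0.0, -1.0, -0.004], [-0.001, -0.004, 1.0], [-1.0, -0.0, -0.001]] [-0.48  0.73  0.84  1.29 -0.53  1.35  1.92] [-0.6  0.5 -1.4] 0.27454032898010894
jar 0.85 [481. -16.   3.]
```

```bash
python3 -m crank '[[1,[-1,0.2,0],[0,0,0]],[1,[-2.3,0.4,0],[0,0,0]],[1,[-2.8,0.6,0],[0,0,0]],[1,[-2.8,0.6,0],[0,0,0]],[1,[-2.8,0.6,0],[0,0,0]],[1,[-2.8,0.6,0],[0,0,0]],[1,[-2.8,0.6,0],[0,0,0]],[1,[-2.8,0.5,0],[0,0,0]],[1,[-2.3,0.3,0],[0,0,0]],[1,[-1.5,0.2,0],[0,0,0]],[1,[0,0,0],[0,0,0]],[1,[0,0,0],[0,0,0]]]'; python3 g.py scene lid_grip jar; python3 g.py top lid_grip jar; python3 - <<'E'
from h import *
p=shot('scene','l')
cv2.imwrite('pics/lc.png',cv2.resize(p['frame'][140:280,270:440,::-1],None,fx=4,fy=4))
E
```

```text
clock: 52.62
position: [0.4801, -0.0195, 0.1551]
ee_rot: [0.502, -0.498, -0.501, -0.499]
ft_force: [-0.0, 1.2, -1.4]
grip_width: 0.267
52.62 [ 0.4801 -0.0195  0.1551] [[0.002, -1.0, -0.006], [0.0, -0.006, 1.0], [-1.0, -0.002, 0.0]] [-1.07  0.08  1.08  1.97 -0.08  1.13  1.62] [-0.   1.2 -1.4] 0.2670162523824297
lid_grip 0.96 [480. -20. 164.] 
52.77 [ 0.4813 -0.0205  0.1554] [[0.002, -1.0, -0.004], [-0.003, -0.004, 1.0], [-1.0, -0.002, -0.003]] [-1.07  0.09  1.08  1.97 -0.08  1.13  1.62] [ 0.1  0.1 -1.1] 0.2725735280700398
```

View pics/lc.png

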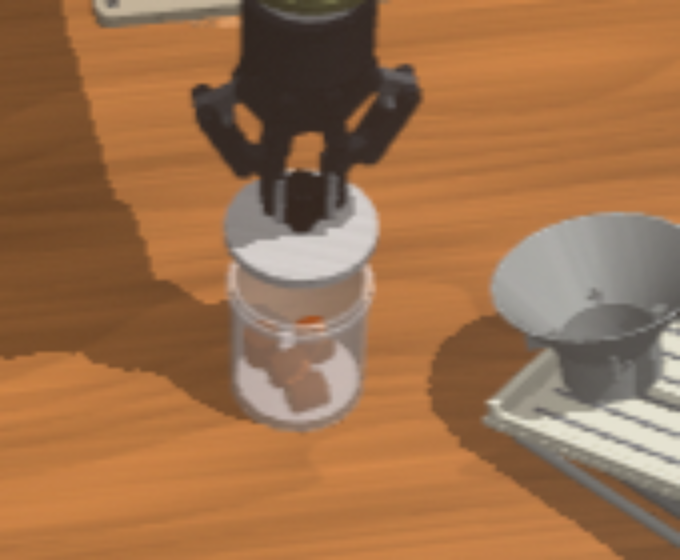

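```bash
python3 -m crank '[[1,[0,0,-1],[0,0,0]],[1,[0,0,-1],[0,0,0]],[1,[0,0,-0.7],[0,0,0]],[1,[0,0,-0.3],[0,0,0]],[1,[0,0,0],[0,0,0]]]'; python3 -m crank '[[1,[0,0,-0.2],[0,0,0]],[1,[0,0,0],[0,0,0]]]'; python3 -m crank '[[1,[0,0,-0.2],[0,0,0]],[1,[0,0,0],[0,0,0]]]'
```

```text
clock: 53.38
position: [0.4823, -0.0207, 0.1255]
ee_rot: [0.503, -0.499, -0.499, -0.5]
ft_force: [0.8, 0.7, 7.9]
grip_width: 0.265
clock: 53.55
position: [0.483, -0.0207, 0.1248]
ee_rot: [0.503, -0.498, -0.499, -0.5]
ft_force: [-0.3, -0.2, 22.3]
grip_width: 0.267
clock: 53.72
position: [0.4834, -0.0207, 0.1244]
ee_rot: [0.502, -0.498, -0.499, -0.5]
ft_force: [-10.2, 0.6, 47.9]
grip_width: 0.265
```

```bash
python3 -m crank '[[1,[0,0,0.3],[0,0,0]],[1,[0,0,0],[0,0,0]]]'; python3 g.py scene lid_grip jar;python3 g.py top lid_grip jar; python3 - <<'E'
from h import *
p=shot('scene','l2')
cv2.imwrite('pics/lc2.png',cv2.resize(p['frame'][170:265,305:385,::-1],None,fx=6,fy=6,interpolation=cv2.INTER_CUBIC))
o=telemetry.get_obs();print(o['torque'],o['ft_force'])
E
```

```text
clock: 53.88
position: [0.4825, -0.0206, 0.1254]
ee_rot: [0.503, -0.498, -0.499, -0.5]
ft_force: [2.8, -0.7, 10.5]
grip_width: 0.267
53.88 [ 0.4825 -0.0206  0.1254] [[0.006, -1.0, -0.004], [-0.002, -0.004, 1.0], [-1.0, -0.006, -0.002]] [-1.03  0.16  1.07  2.   -0.15  1.06  1.68] [ 2.8 -0.7 10.5] 0.2666751406801086
lid_grip 0.85 [478. -18. 136.] 
jar 0.88 [481. -24.   3.] 
54.03 [ 0.4826 -0.0206  0.1252] [[0.006, -1.0, -0.004], [-0.002, -0.004, 1.0], [-1.0, -0.006, -0.002]] [-1.03  0.16  1.07  2.   -0.15  1.06  1.68] [ 3.   0.3 11.6] 0.2670042892872513
[-0.01879493 -0.1659983  -0.02969525] [ 2.54509539  0.12670554 11.71396919]
```

View pics/lc2.png

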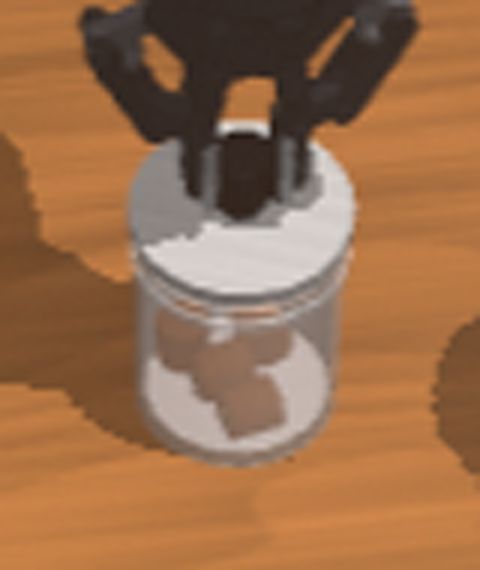

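```bash
python3 - <<'E'
from h import *
p=shot('scene');K=np.array(p['intrinsics']);T=np.linalg.inv(p['cam_to_world'])
def pr(c,z,r):
    a=np.linspace(0,6.283,361); P=np.c_[c[0]+r*np.cos(a),c[1]+r*np.sin(a),0*a+z,0*a+1]@T.T
    u=K[0,0]*P[:,0]/-P[:,2]+K[0,2]; v=-K[1,1]*P[:,1]/-P[:,2]+K[1,2]
    f=lambda u,v:np.round(((u-305)*6,(v-170)*6))
    return 'u',np.round([(u.min()-305)*6,(u.max()-305)*6]),'v',np.round([(v.min()-170)*6,(v.max()-170)*6])
for n,c,z,r in[('rim',(.481,-.0205),.1,.044),('rim x-5',(.476,-.0205),.1,.044),('base',(.481,-.0205),0,.044),('base x-5',(.476,-.0205),0,.044),('lidbot unseated',(.4815,-.0205),.106,.047),('lidtop unseated',(.4815,-.0205),.114,.047),('lidbot seated',(.4815,-.0205),.1,.047)]: print(n,*pr(c,z,r))
E
```

```text
rim u [135. 348.] v [156. 310.]
rim x-5 u [134. 346.] v [147. 301.]
base u [136. 338.] v [314. 467.]
base x-5 u [134. 336.] v [306. 458.]
lidbot unseated u [128. 356.] v [141. 307.]
lidtop unseated u [128. 357.] v [128. 294.]
lidbot seated u [128. 355.] v [151. 317.]
```

```bash
python3 - <<'E'
from h import *
p=shot('scene');K=np.array(p['intrinsics']);T=np.linalg.inv(p['cam_to_world'])
def cur(c,z,r):
    a=np.linspace(0,6.283,181); P=np.c_[c[0]+r*np.cos(a),c[1]+r*np.sin(a),0*a+z,0*a+1]@T.T
    u=K[0,0]*P[:,0]/-P[:,2]+K[0,2]; v=-K[1,1]*P[:,1]/-P[:,2]+K[1,2]
    return np.c_[(u-305+.5)*6,(v-170+.5)*6].round().astype(np.int32)[:,None]
ims=[]
for f,lst in(('d4',[((.481,-.0205),.1,.044,(0,255,0)),((.481,-.0205),0,.044,(255,0,0))]),('l2',[((.481,-.0205),.0,.044,(255,0,0)),((.481,-.0205),.1,.044,(0,255,0)),((.481,-.0205),.114,.047,(0,0,255))])):
    im=cv2.resize(cv2.imread(f'pics/{f}.png')[170:265,305:370],None,fx=6,fy=6,interpolation=cv2.INTER_CUBIC)
    for c,z,r,col in lst: cv2.polylines(im,[cur(c,z,r)],True,col,1)
    ims.append(im)
cv2.imwrite('pics/ov.png',np.hstack(ims))
E
```

```text
(no output)
```

View pics/ov.png

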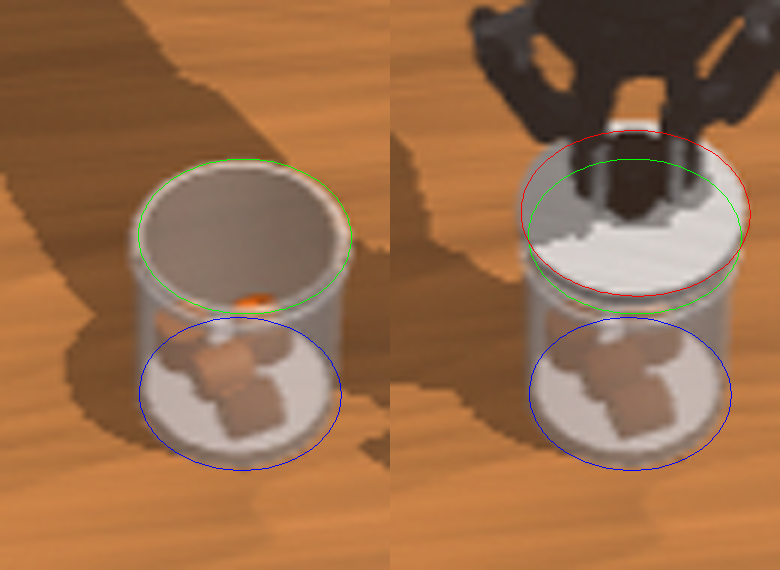

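```bash
python3 -m crank '[[1,[0,0,0.4],[0,0,0]],[1,[0.4,-0.05,0],[0,0,0]],[1,[0,0,-0.4],[0,0,0]],[1,[0,0,0],[0,0,0]]]'; python3 -m crank '[[1,[0,0,-0.1],[0,0,0]],[1,[0,0,0],[0,0,0]]]'
```

```text
clock: 54.67
position: [0.4843, -0.0209, 0.1232]
ee_rot: [0.502, -0.499, -0.5, -0.499]
ft_force: [0.1, -0.3, -2.0]
grip_width: 0.27
clock: 54.83
position: [0.4845, -0.021, 0.123]
ee_rot: [0.502, -0.499, -0.5, -0.499]
ft_force: [-0.1, 0.5, 0.7]
grip_width: 0.271
```

Now it drops in without contact at 123 mm (resting before at 125.5). Continue down.

```bash
python3 -m crank '[[1,[0,0,-0.2],[0,0,0]],[1,[0,0,0],[0,0,0]]]'; python3 -m crank '[[1,[0,0,-0.15],[0,0,0]],[1,[0,0,0],[0,0,0]]]'; python3 g.py scene lid_grip
```

```text
clock: 55.0
position: [0.4852, -0.021, 0.122]
ee_rot: [0.502, -0.499, -0.5, -0.499]
ft_force: [-3.8, -1.0, 9.9]
grip_width: 0.271
clock: 55.17
position: [0.4861, -0.0211, 0.1221]
ee_rot: [0.502, -0.498, -0.5, -0.5]
ft_force: [-10.9, -0.4, 34.8]
grip_width: 0.273
55.17 [ 0.4861 -0.0211  0.1221] [[0.004, -1.0, -0.004], [-0.001, -0.004, 1.0], [-1.0, -0.004, -0.001]] [-1.02  0.18  1.06  2.   -0.18  1.06  1.7 ] [-10.9  -0.4  34.8] 0.27302039217922786
lid_grip 0.82 [482. -21. 132.]
```

```bash
python3 -m crank '[[1,[0,0,0.3],[0,0,0]],[0.8,[0,0,0],[0,0,0]],[0.5,[0,0,0],[0,0,0]],[0.4,[0,0,0],[0,0,0]],[0.4,[0,0,0],[0,0,0]],[0.4,[0,0,2],[0,0,0]],[0.4,[0,0,3],[0,0,0]],[0.4,[0,0,4],[0,0,0]],[0.4,[0,0,4],[0,0,0]],[0.4,[0,4,2],[0,0,0]],[0.4,[0,4,0],[0,0,0]],[0.4,[0,4,0],[0,0,0]]]'; python3 - <<'E'
from h import *
p=shot('scene','l3');marks(p,['lid_grip','jar'])
cv2.imwrite('pics/lc3.png',cv2.resize(p['frame'][170:265,305:385,::-1],None,fx=6,fy=6,interpolation=cv2.INTER_CUBIC))
p=shot('top');marks(p,['lid_grip','jar'])
E
```

```text
clock: 56.27
position: [0.4852, 0.0979, 0.273]
ee_rot: [0.501, -0.498, -0.5, -0.501]
ft_force: [1.1, 0.2, 0.2]
grip_width: 0.6
lid_grip 0.86 [484. -21. 131.] 
jar 0.9 [483. -23.   4.] 
lid_grip 0.59 [485. -25. 132.] 
jar 0.33 [483. -21. 132.]
```

View pics/lc3.png

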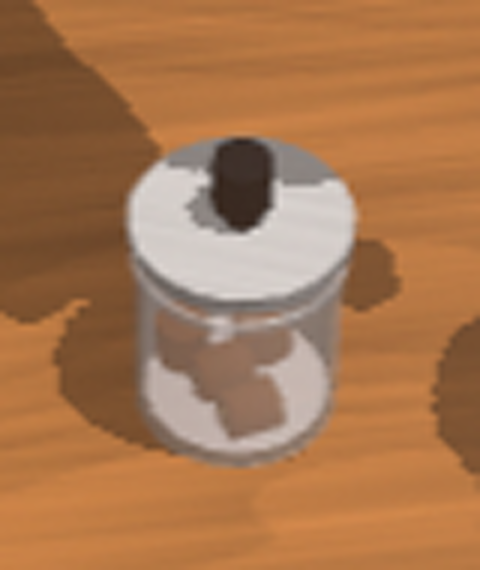

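```bash
python3 -m crank '[[0.4,[0,0,3],[0,0,0]],[0.4,[0,-1,3],[0,0,0]],[0.4,[0,0,0],[0,0,0]],[0.4,[0,0,0],[0,0,0]]]'; python3 - <<'E'
from h import *
p=shot('scene','fin');marks(p,['lid_grip','colander','funnel','scoop1_lip','scoop2_lip','scoop3_lip','scoop1_grip','scoop2_grip','scoop3_grip'])
E
```

```text
clock: 56.9
position: [0.4856, 0.0846, 0.3326]
ee_rot: [0.501, -0.499, -0.499, -0.501]
ft_force: [0.3, -0.3, -1.0]
grip_width: 0.597
lid_grip 0.8 [484. -20. 130.] 
colander 0.9 [ 732. -314.   -0.] 
funnel 0.56 [539. 170.  45.] 
scoop1_lip 0.96 [349. 351.  33.] 
scoop2_lip 0.7 [401. 290.  39.] 
scoop1_grip 0.79 [453. 433. 112.] 
scoop2_grip 0.85 [503. 381. 114.] 
scoop3_grip 0.72 [453. 433. 110.]
```

View pics/fin.png

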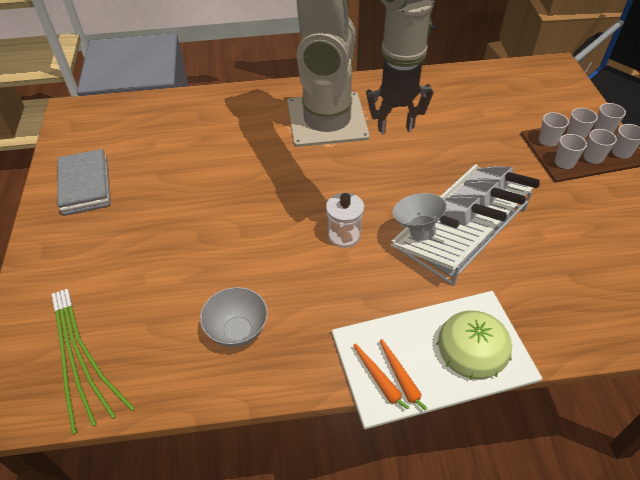

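The lid is seated on the jar at (345,215). The scoops and funnel are on the board around (470,205), and the bowl at (234,318) hasn't moved. The gripper is clear, so I'm handing in.

```bash
python3 -c "
from workcell import manip
print(manip.hand_in())"
```

```text
the job is handed in; nothing more can be done
None
```

The job is done and handed in at about 57 s on the clock. I seated the funnel, tipped scoops 1 and 2 (two carrot pieces each) through it into the jar, and put all three scoops and the funnel on the board. I then closed the jar with its lid, which had been knocked about 8 cm aside partway through.

**Last checks:**
- **Lid:** the knob reads 130–132 mm high, against 132 mm when seated. The first attempt was about 5 mm off and rested on the jar's rim, so I shifted it and it dropped in. In those presses the wrist force reached about 48 N upward, against the 120 N wrist limit. The press was through the held lid, so I did not count it against the 40 N limit on the gripper's body.
- **Carrots:** I could make out four pieces in the jar.
- **Board:** the scoops lie flat with their lips within a few millimetres of the ledge, and the funnel stands on its neck against it.
- **Bowl:** it still reads within about 3 mm of where it started.
- **Disagreements:** in the last picture the network missed scoop 3's lip and reported its handle at scoop 1's place. The picture itself shows three separate scoops.

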